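Put the washed pestles away in the covered canister

ROBOT

A 7-joint arm with a two-finger parallel gripper is mounted at the origin on the work surface. World frame = base frame: x ahead of the robot, y to its left, z up, the work surface at z = 0. Lengths are in m, angles in rad, forces in N, time in s.
With the tool pointing down it reaches from about 0.4 to 0.85 m from the base axis. Payload 4.5 kg.
Tool frame: the origin (TCP) lies at the very end of the fingers, on their centre line; the grasp point (between the pads) lies 19 mm behind it; y points along the fingers, x is the direction in which the jaws open and shut, and the axes are right-handed (so a half turn about y gives the same grasp; the last joint's range is limited). The gripper opens to 88 mm and grips with 3 to 60 N. Pads are 18 mm wide; open, the fingers measure 123 mm over their backs; the gripper's body (75 mm by 187 mm) begins 45 mm behind the grasp point.
Start: joints at [-1.124, 0.689, -0.195, 1.565, 0.157, 0.902, -0.215], TCP at [0.251, 0.573, 0.239] pointing down, gripper open.
Joint ranges: [-3.01, 3.01], [-0.46, 2.08], [-1.47, 1.51], [0.13, 2.56], [-1, 4.14], [0.04, 2.09], [-2.66, 2.66]. Speed limits (rad/s): [2.57, 2.57, 3.14, 3.14, 3.14, 3.14, 3.14].

INTERFACE

Orientations are given as a unit quaternion [x, y, z, w].
In Python, from plant import r gives the robot as it stands.
- The arm moves only by the shell command python3 -m inch 'ROWS' [OPENING] [FORCE]. ROWS is JSON, a list of rows, each a list of 6 numbers: the shift along the tool's x, y, z in mm, then the turn, a rotation vector about the tool's x, y, z in rad. In form: [[x, y, z, ax, ay, az], ...]. A call has 1 to 12 rows; each row shifts and turns the commanded pose from where the row before left it, along the tool's axes as they then stand; what a row does not reach is not made up. A row lasts 1/12 s, in which the tool goes at most 41.7 mm and 7.16 degrees, less where a joint would pass 70% of its speed; a pose out of reach is approached as far as the arm can. A call is refused whole if a number of a shift passes 41.7 or a number of a turn 0.125, either way. A call with a gripper value outside its range is refused whole. OPENING is the finger opening in mm, from 0 to 88.1, set as the call begins (- or left out, the last holds). The fingers move at their own pace and stop on an object; FORCE is the grip in N (left out, the last holds). Time passes only in rows, so rows that do not move let the fingers close. It gives the time, the measured TCP pose, the force and the opening at its end, in the units of the state.
- r.get_state(): the state, without advancing time (a new reading comes with each control period).
- r.snapshot(name): name is "scene" or "top" or "wrist"; returns a dict with "img" (400x640x3 uint8, red, green, blue), "range_z" (400x640 float32, m along the optical axis (not along the pixel's ray), 0 where there is no reading), "mtx" (3x3 intrinsics, pixels), "camera_from_world" (4x4, takes a point from world to camera coordinates); the wrist camera has in their place "tool_from_camera" (4x4, takes a point from camera to tool coordinates, whose origin is the TCP and whose axes are the tool frame's). Camera axes: x right, y down, z forward; pixel columns grow to the right and rows downward; lengths in m; the calibration is good to about 2 mm. The wrist camera is an equidistant fisheye: a pixel r from the principal point sees the ray r / f radians off the axis. A picture is of the moment at which its call begins: read the wrist's pose just before it.
- r.finish_job(): hands the job in, once; it reports no verdict.
The state is a dict: "clock": time; "q": joint angles; "qd": joint speeds; "joint_torque": joint torques, N m; "tool_pos": TCP position; "eef_rot": TCP orientation; "contact_force": force on the tool from outside, world axes, zero at the start; "moment": the same for the moment, N m; "opening": opening from 0.0 (shut) to 1.0 (fully open).
Only numpy, scipy, OpenCV 4.12 (cv2) and the standard library are available. Lean on these libraries where they do the work, as an engineer would, in place of code of your own. Each camera call takes 0.05 s, during which the arm holds its last target.

TASK

The washed wooden pestles stand in the wash rack under its sprung hold-down bar, and need to go into the storage canister. Lift the loose cover off the canister and stand it mouth-down on the counter beside it, swing the bar up and back until it stays open by itself, and drop every pestle foot-down into the canister, one to a compartment. Then swing the empty rack's bar fully down again and put the cover back squarely on the canister, without disturbing the bowl, the jar or the spatula.

Things in the scene. Friction and masses are not known exactly. Their poses are not given: they have to be found in the camera images.
- canister: Fixed upright round steel canister. Origin: centre of underside, z up. Tube inner radius 48 mm, outer 51, rim 120 mm up, inner floor 6 mm up. Crossed 3 mm divider plates along its x and y axes make four compartments, one pestle each; their middles at x = +-20, y = +-20 mm (room for a 38 mm circle). A flange of radius 64 mm, top 100 mm up, carries the cover's skirt round the tube.
- canister_rim (a point): Centre of the canister's mouth, level with its rim, 120 mm above its origin.
- cover: Loose steel cover, 0.18 to 0.29 kg: upside-down cup, outer radius 59 mm, inner 56, open below, inner height 67, flat top 71 mm above the origin, with an upright black round knob 24 mm in diameter standing 36 mm above that. Origin: centre of its open lower edge, z up. Seated (at the start and when refitted) its origin is 100 mm above the canister's, 5 mm radial play.
- cover_knob (a point): Point on the axis of the cover's knob, 96 mm above the cover's origin, 25 mm above its flat top and 11 mm below the knob's top.
- rack: Fixed steel wash rack. Origin: centre of its underside, z up, x across the row, y along it. Four square pockets 30 mm wide, 60 mm deep, open above, with their floor 6 mm and their tops 66 mm above the origin, at y = -60, -20, 20 and 60 mm, x = 0. The bar is hinged on two posts at x = 52 mm, y = +-94 mm, 172 mm tall.
- bar (a joint): Angle of the rack's sprung hold-down bar, rad. 0 = down: its cross strip lies just above the pestles' tops, 166 mm above the rack's origin. Grows as it swings up and back to the rack's +x, to a stop at 2.1. Over-centre spring: left below about 1.1 it snaps shut, above about 1.5 it springs open to the stop and stays. About 5 N at the handle moves it.
- bar_grip (a point): Middle of the bar's black round handle, 12 mm in diameter, free for 98 mm between its two stems, along the rack's y axis, 112 mm from the hinge line. With the bar down it lies at x = -60 mm, z = 170 mm in the rack's frame, in front of the pestle row.
- bar_hinge (a point): Middle of the bar's hinge line, at x = 52 mm, z = 170 mm in the rack's frame; the line runs along the rack's y axis. In the rack's frame the handle lies at x = 52 - 112 cos(angle), z = 170 + 112 sin(angle) mm.
- bowl: Loose steel bowl, 150 mm wide, 65 mm high, beyond the work. Leave it alone. Origin: centre of its underside.
- spice_jar: Loose amber glass jar, 60 mm wide, 110 mm high. Leave it alone. Origin: centre of its underside.
- spatula: Loose spatula with a wooden handle, 280 mm long, lying on the counter. Leave it alone. Origin: under the tool, on the counter.
- pestle1: Loose plain wooden pestle, a round bar 24 mm in diameter and 150 mm long, 60 g, with a slight waist 45 to 66 mm above its foot. Origin: centre of its foot, z along it to the top. Starts upright in the rack, in the pocket at y = -60 mm, its top 156 mm above the rack's origin. May be absent.
- pestle2: Loose plain wooden pestle, a round bar 24 mm in diameter and 150 mm long, 60 g, with a slight waist 45 to 66 mm above its foot. Origin: centre of its foot, z along it to the top. Starts upright in the rack, in the pocket at y = -20 mm, its top 156 mm above the rack's origin. May be absent.
- pestle3: Loose plain wooden pestle, a round bar 24 mm in diameter and 150 mm long, 60 g, with a slight waist 45 to 66 mm above its foot. Origin: centre of its foot, z along it to the top. Starts upright in the rack, in the pocket at y = 20 mm, its top 156 mm above the rack's origin. May be absent.
- pestle4: Loose plain wooden pestle, a round bar 24 mm in diameter and 150 mm long, 60 g, with a slight waist 45 to 66 mm above its foot. Origin: centre of its foot, z along it to the top. Starts upright in the rack, in the pocket at y = 60 mm, its top 156 mm above the rack's origin. May be absent.
Mind the look-alikes: they are no part of the job. Leave any pink look-alike of the pestle2 alone.

How it is judged:
By the outcome, as a careful person would: the job done as asked, in the order asked, and still so for the second after the job is handed in, with the robot touching nothing.
Of pestle1, pestle2, pestle3, pestle4 only 2 to 4 are there at a start; the rules pass over those that are not, and their reading is None.
At some moment in a run one of cover may be knocked a few centimetres aside while the robot is not near it.
It also fails if it takes over 210 s, if anything falls off the work surface, if the arm or the gripper's body presses on something with over 40 N, if the wrist force passes 120 N, or if a joint passes its speed limit or range.

## Working session

There is one attempt and no reset: what is moved stays moved. The work goes in short steps, Python scripts to look and compute and a shell command to move; the robot and the scene stay as the last step left them, time stands still between calls to the robot, and variables do not carry over. Pictures are saved under pics/ and viewed, and the job is handed in when it is done.

```bash
ls; mkdir -p pics
cat > h.py <<'E'
import numpy as np, cv2
from plant import r
from scipy.spatial.transform import Rotation as R
def snap(n,name):
    s=r.snapshot(n); cv2.imwrite(f'pics/{name}.png',s['img'][:,:,::-1]); return s
def world(s,u,v,z=None):
    K=np.array(s['mtx']); T=np.linalg.inv(np.array(s['camera_from_world']))
    z=s['range_z'][v,u] if z is None else z
    p=np.array([(u-K[0,2])/K[0,0]*z,(v-K[1,2])/K[1,1]*z,z]) if np.isscalar(z) or z.ndim==0 else None
    return T[:3,:3]@p+T[:3,3]
def cloud(s):
    K=np.array(s['mtx']); T=np.linalg.inv(np.array(s['camera_from_world'])); z=s['range_z']
    v,u=np.mgrid[:400,:640]
    p=np.stack([(u-K[0,2])/K[0,0]*z,(v-K[1,2])/K[1,1]*z,z],-1)
    P=p@T[:3,:3].T+T[:3,3]; P[z==0]=np.nan; return P
E
python3 - <<'E'
from h import *
np.set_printoptions(precision=4,suppress=True)
st=r.get_state(); print({k:np.round(st[k],4) for k in st}); print(R.from_quat(st['eef_rot']).as_matrix())
for n in ['scene','top','wrist']:
    s=snap(n,n+'0'); print(n,s['mtx'])
    if n!='wrist': print(np.linalg.inv(s['camera_from_world']))
    else: print(s['tool_from_camera'])
E
```

```text
pics
{'clock': np.float64(0.0), 'q': array([-1.1242,  0.69  , -0.1945,  1.5663,  0.1573,  0.9025, -0.2151]), 'qd': array([ 0.002 ,  0.0014,  0.0008,  0.0009, -0.0007, -0.0014,  0.0001]), 'joint_torque': array([ -0.0002, -52.7568,  -1.2667, -15.3427,  -0.0526,   0.0067,
         0.0002]), 'tool_pos': array([0.2505, 0.5719, 0.2379]), 'eef_rot': array([ 0.5922,  0.3864, -0.3874, -0.5915]), 'contact_force': array([ 0.2177,  0.2234, -0.3096]), 'moment': array([ 0.0257,  0.015 , -0.0014]), 'opening': np.float64(1.002)}
[[ 0.4011 -0.0006 -0.916 ]
 [ 0.916  -0.0017  0.4011]
 [-0.0018 -1.     -0.0001]]
scene [[507.5884   0.     313.7243]
 [  0.     507.5884 196.7422]
 [  0.       0.       1.    ]]
[[ 0.6431  0.4542 -0.6165  1.324 ]
 [ 0.7655 -0.3596  0.5336 -0.6588]
 [ 0.0207 -0.8151 -0.579   0.8214]
 [ 0.      0.      0.      1.    ]]
top [[438.6243   0.     313.9014]
 [  0.     438.6243 204.9593]
 [  0.       0.       1.    ]]
[[ 0.0258 -0.9935  0.1111  0.5063]
 [-0.9996 -0.0249  0.0099 -0.0071]
 [-0.007  -0.1113 -0.9938  1.013 ]
 [ 0.      0.      0.      1.    ]]
wrist [[309.7069   0.     314.8964]
 [  0.     309.7069 201.8404]
 [  0.       0.       1.    ]]
[[ 1.      0.0015 -0.0011  0.0007]
 [ 0.0014 -0.2726  0.9621 -0.1469]
 [ 0.0011 -0.9621 -0.2726  0.07  ]
 [ 0.      0.      0.      1.    ]]
```

View pics/scene0.png

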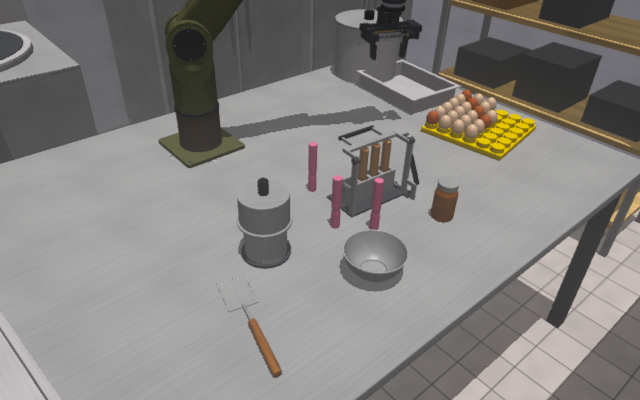

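View pics/top0.png

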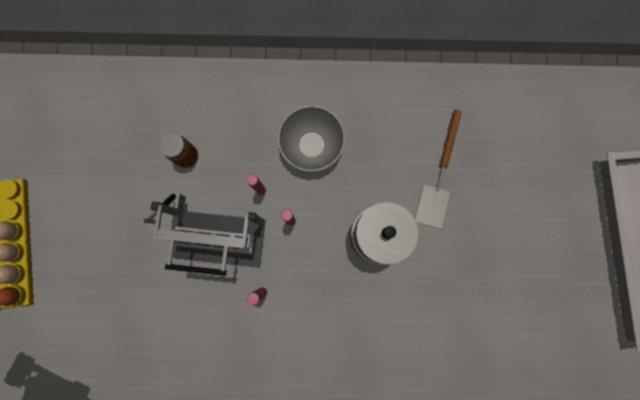

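The scene view shows three brown pestles in the rack (about 363–386, 155), with one pocket possibly empty. Three pink look-alikes stand free at (312,167), (336,202) and (377,205). The covered canister is at (264,220). In the top view: canister knob (389,232), rack (205,235), bar handle (195,268), jar (178,150), bowl (311,140), spatula (440,170), pinks (254,183), (288,216), (255,297).

Run:
```python
from h import *
np.set_printoptions(precision=4,suppress=True)
s=r.snapshot('scene'); t=r.snapshot('top')
np.savez('s0.npz',s=cloud(s),t=cloud(t),si=s['img'],ti=t['img'])
a=cv2.resize(s['img'][120:225,300:440],None,fx=5,fy=5,interpolation=cv2.INTER_CUBIC)
cv2.imwrite('pics/c1.png',a[:,:,::-1])
b=cv2.resize(t['img'][165:315,130:310],None,fx=4,fy=4,interpolation=cv2.INTER_CUBIC)
b=np.clip(b*2.0,0,255).astype(np.uint8)
cv2.imwrite('pics/c2.png',b[:,:,::-1])
P=cloud(t)
for n,u,v in [('knob',389,232),('covertop',375,245),('handle',195,268),('strip',205,240),('pinkA',252,181),('pinkB',287,215),('pinkC',254,299),('jar',174,145),('bowl',311,145),('table',500,300)]:
    print(n,P[v,u])
```

```text
knob [ 0.5501 -0.1383  0.2056]
covertop [ 0.5265 -0.1174  0.1708]
handle [0.4742 0.2236 0.1746]
strip [0.5275 0.2071 0.176 ]
pinkA [0.6478 0.1261 0.1499]
pinkB [0.5815 0.0541 0.1506]
pinkC [0.417  0.1125 0.1512]
jar [0.7272 0.3002 0.1096]
bowl [0.76   0.0134 0.0071]
table [ 0.4138 -0.4239 -0.0011]
```

View pics/c1.png

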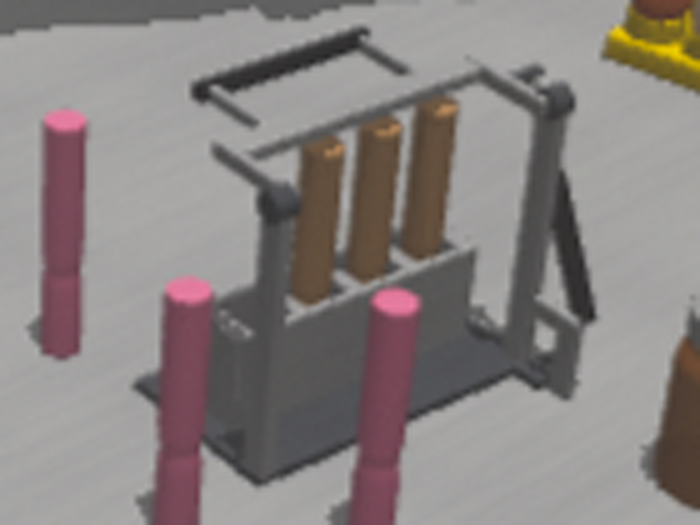

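View pics/c2.png

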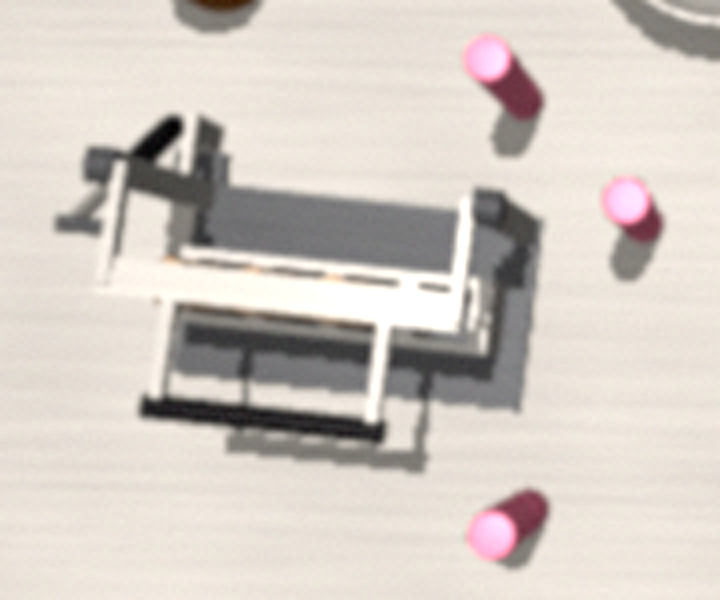

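Candidates for "pestle":
- Scene view, brown in rack pockets: about (363,163), (374,159), (386,155). These are mine.
- Scene view, pink and free-standing: (312,167), (336,202), (377,205). Leave these alone.

The crops confirm three brown pestles, with the right-hand pocket (y = -60) empty.

Run:
```python
from h import *
np.set_printoptions(precision=4,suppress=True)
d=np.load('s0.npz'); 
def sel(P,lo,hi):
    q=P.reshape(-1,3); m=np.all((q>lo)&(q<hi),1); return q[m]
t,s=d['t'],d['s']
# cover top & knob
for nm,P in (('top',t),('scene',s)):
    q=sel(P,[.45,-.25,.163],[.65,-.03,.18]); (c,rad)=cv2.minEnclosingCircle((q[:,:2]*1000).astype(np.float32)); print(nm,'cover',len(q),c,rad,np.median(q[:,2]))
    q=sel(P,[.45,-.25,.19],[.65,-.03,.22]); print('knob',len(q),cv2.minEnclosingCircle((q[:,:2]*1000).astype(np.float32)),q[:,2].max())
    q=sel(P,[.40,.13,.150],[.70,.40,.20]); print('bar',len(q),q[:,2].min(),q[:,2].max())
    # handle: dark pixels
    im=d['ti' if nm=='top' else 'si'].reshape(-1,3).max(1)
    f=P.reshape(-1,3); m=np.all((f>[.42,.13,.155])&(f<[.70,.40,.20]),1)
    h=f[m&(im<45)]; print('dark',len(h)); np.set_printoptions(precision=3)
    hh=h[h[:,0]<.52]
    if len(hh)>5:
        vx,vy,x0,y0=cv2.fitLine(hh[:,:2].astype(np.float32),cv2.DIST_HUBER,0,.01,.01).ravel(); print('handle line',vx,vy,x0,y0,'ymin/max',hh[:,1].min(),hh[:,1].max(),'mid',(hh[hh[:,1].argmin()]+hh[hh[:,1].argmax()])/2, np.median(hh[:,2]))
    for (lo,hi) in (([.53,.1,.16],[.66,.17,.2]),([.53,.25,.16],[.68,.36,.2])):
        g=f[m&(im<75)&np.all((f>lo)&(f<hi),1)]; 
        if len(g): print('post',len(g),np.median(g,0),g.min(0),g.max(0))
    # pinks
    I=d['ti' if nm=='top' else 'si'].reshape(-1,3).astype(int)
    pk=f[(I[:,0]>I[:,1]+40)&(I[:,2]>I[:,1]+10)&(f[:,2]>.145)]
    print('pinktops',[ (np.round(pk[np.linalg.norm(pk[:,:2]-c,axis=1)<.03].mean(0),3)) for c in ((.648,.126),(.58,.054),(.417,.112))])
```

```text
top cover 2828 (551.9005126953125, -139.058349609375) 59.151893615722656 0.1709352481417672
knob 143 ((551.6685791015625, -138.70736694335938), 11.76439094543457) 0.21055183439950687
bar 1864 0.15006504548969313 0.18105552542836267
dark 303
handle line 0.08731493 0.9961808 0.4718254 0.2231009 ymin/max 0.1663138642593635 0.2795990854701877 mid [0.471 0.223 0.173] 0.17504728075900922
post 131 [0.584 0.309 0.174] [0.551 0.297 0.163] [0.598 0.328 0.181]
pinktops [array([0.651, 0.127, 0.15 ]), array([0.582, 0.056, 0.15 ]), array([0.419, 0.115, 0.15 ])]
scene cover 1276 (550.0582885742188, -141.35105895996094) 62.32476806640625 0.1712810984198197
knob 113 ((552.406005859375, -141.89651489257812), 12.91525650024414) 0.210811841721676
bar 902 0.15004911814010502 0.18162388259689033
dark 0
post 24 [0.597 0.303 0.171] [0.563 0.299 0.161] [0.603 0.32  0.179]
pinktops [array([0.654, 0.126, 0.15 ]), array([0.585, 0.054, 0.15 ]), array([0.421, 0.114, 0.15 ])]
```

```bash
cat >> h.py <<'E'
def rotm(yaw,tilt=0):
    # tool x at yaw in the plane, y down, z = x cross y; tilt about tool x (rad)
    x=np.array([np.cos(yaw),np.sin(yaw),0]); y=np.array([0,0,-1.]); M=np.stack([x,y,np.cross(x,y)],1)
    return R.from_matrix(M)*R.from_rotvec([tilt,0,0])
def go(pos,yawdeg=None,tiltdeg=0,n=None,gp=False):
    """prints per-row command; pos = TCP target (or grasp point if gp)"""
    st=r.get_state(); R0=R.from_quat(st['eef_rot']); p0=np.array(st['tool_pos'])
    R1=R0 if yawdeg is None else rotm(np.radians(yawdeg),np.radians(tiltdeg))
    pos=np.array(pos,float)
    if gp: pos=pos+R1.apply([0,.019,0])
    rv=(R0.inv()*R1).as_rotvec(); d=R0.inv().apply(pos-p0)*1000
    k=max(np.abs(d).max()/41,np.linalg.norm(d)/41.5,np.linalg.norm(rv)/.12)
    n=n or int(np.ceil(k)); 
    A=sum((R.from_rotvec(rv*i/n).as_matrix() for i in range(n)),np.zeros((3,3)))
    v=np.linalg.solve(A,d)
    print('delta tool mm',np.round(d,1),'rotvec',np.round(rv,3),'| n',n,'row',np.round(v,1).tolist()+np.round(rv/n,4).tolist())
def say():
    st=r.get_state(); M=R.from_quat(st['eef_rot']).as_matrix()
    print('t',round(float(st['clock']),2),'tcp',np.round(st['tool_pos'],4),'gp',np.round(np.array(st['tool_pos'])-.019*M[:,1],4),'yaw',round(np.degrees(np.arctan2(M[1,0],M[0,0])),1),'down',np.round(M[:,1],3),'F',np.round(st['contact_force'],1),'op',round(float(st['opening'])*88.1,1),'q',np.round(st['q'],2))
E
python3 - <<'E'
from h import *
go([.2505,.572,.33]); go([.552,-.139,.33],-10)
E
```

```text
delta tool mm [ -0.4 -91.6   0. ] rotvec [0. 0. 0.] | n 3 row [-0.1, -30.5, 0.0, 0.0, 0.0, 0.0]
delta tool mm [-530.7  -91.2 -561.4] rotvec [ 1.000e-03  1.333e+00 -1.000e-03] | n 19 row [-5.5, -4.8, -43.5, 0.0, 0.0701, -0.0]
```

```bash
python3 -m inch '[[0,-30,0,0,0,0],[0,-30,0,0,0,0],[0,-30,0,0,0,0],[-5,0,-39,0,0.063,0],[-5,0,-39,0,0.063,0],[-5,0,-39,0,0.063,0],[-5,0,-39,0,0.063,0],[-5,0,-39,0,0.063,0],[-5,0,-39,0,0.063,0],[-5,0,-39,0,0.063,0],[-5,0,-39,0,0.063,0],[-5,0,-39,0,0.063,0]]' 60
python3 -m inch '[[-5,0,-39,0,0.063,0],[-5,0,-39,0,0.063,0],[-5,0,-39,0,0.063,0],[-5,0,-39,0,0.063,0],[-5,0,-39,0,0.063,0],[-5,0,-39,0,0.063,0],[-5,0,-39,0,0.063,0],[-5,0,-39,0,0.063,0],[-5,0,-39,0,0.063,0],[0,0,0,0,0,0],[0,0,0,0,0,0]]'
python3 - <<'E'
from h import *
say(); go([.552,-.139,.33],-10)
E
```

```text
clock: 1.25
tool_pos: [0.4971, 0.3223, 0.3286]
eef_rot: [-0.677, -0.205, 0.205, 0.677]
contact_force: [1.1, 0.5, 0.0]
opening: 0.678
clock: 2.17
tool_pos: [0.5689, -0.0208, 0.3288]
eef_rot: [0.708, 0.006, -0.007, -0.707]
contact_force: [1.0, 0.4, 0.3]
opening: 0.682
t 2.17 tcp [ 0.5689 -0.0208  0.3288] gp [ 0.5689 -0.0208  0.3478] yaw 1.0 down [-0.    -0.001 -1.   ] F [1.  0.4 0.3] op 60.1 q [-0.11  0.51  0.12  1.62 -0.07  1.01  0.04]
delta tool mm [ -19.1   -1.1 -117.9] rotvec [ 0.001  0.193 -0.   ] | n 3 row [-3.8, -0.4, -39.7, 0.0004, 0.0643, -0.0]
```

```bash
python3 -m inch '[[-4,0,-40,0,0.064,0],[-4,0,-40,0,0.064,0],[-4,0,-40,0,0.064,0],[0,0,0,0,0,0],[0,0,0,0,0,0],[0,0,0,0,0,0]]' >/dev/null
python3 - <<'E'
from h import *
say(); go([.552,-.140,.179],-10)
snap('wrist','w1')
E
```

```text
t 2.67 tcp [ 0.553  -0.1345  0.3285] gp [ 0.553  -0.1345  0.3475] yaw -9.4 down [ 0.     0.002 -1.   ] F [ 0.7  0.4 -0.5] op 60.2 q [ 0.06  0.52  0.17  1.63 -0.1   1.01  0.09]
delta tool mm [-1.000e-01  1.495e+02 -5.900e+00] rotvec [-0.002  0.01  -0.   ] | n 4 row [-0.0, 37.4, -1.5, -0.0005, 0.0025, -0.0001]
```

View pics/w1.png

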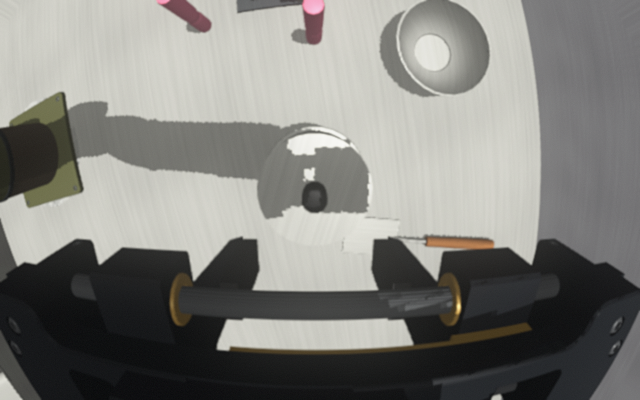

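The knob at (314,195) sits centred between the fingers (258 to 372). Descending.

```bash
python3 -m inch '[[0,35,-3,0,0,0],[0,35,-3,0,0,0],[0,35,0,0,0,0],[0,22,0,0,0,0],[0,12,0,0,0,0],[0,10,0,0,0,0],[0,0,0,0,0,0],[0,0,0,0,0,0]]' >/dev/null
python3 -c "
from h import *
say()"
python3 -m inch '[[0,0,0,0,0,0],[0,0,0,0,0,0],[0,0,0,0,0,0],[0,0,0,0,0,0],[0,0,0,0,0,0],[0,0,0,0,0,0]]' 15 30 >/dev/null
python3 -c "
from h import *
say()"
```

```text
t 3.38 tcp [ 0.5521 -0.1413  0.1798] gp [ 0.5521 -0.1413  0.1988] yaw -9.5 down [ 0.     0.001 -1.   ] F [-0.5  0.4  1.4] op 60.4 q [ 0.1   0.7   0.12  1.8  -0.13  0.65  0.13]
t 3.88 tcp [ 0.5515 -0.1427  0.18  ] gp [ 0.5515 -0.1427  0.199 ] yaw -9.6 down [ 0.  0. -1.] F [-0.4  0.3  2.3] op 22.9 q [ 0.1   0.7   0.13  1.81 -0.13  0.65  0.13]
```

```bash
python3 -m inch '[[0,-10,0,0,0,0],[0,-20,0,0,0,0],[0,-25,0,0,0,0],[0,-25,0,0,0,0],[0,-25,0,0,0,0],[0,-20,0,0,0,0],[0,-5,0,0,0,0],[0,0,0,0,0,0]]' - 30 | grep -E 'pos|force|open'
python3 -m inch '[[-14,0,-19,0,0,0],[-22,0,-29,0,0,0],[-22,0,-29,0,0,0],[-22,0,-29,0,0,0],[-16,0,-22,0,0,0],[-10,0,-14,0,0,0],[-3,0,-5,0,0,0],[0,0,0,0,0,0],[0,0,0,0,0,0],[0,0,0,0,0,0]]'
python3 - <<'E'
from h import *
say(); s=snap('scene','s1')
E
```

```text
tool_pos: [0.5521, -0.1429, 0.3112]
contact_force: [0.1, -0.1, -2.0]
opening: 0.262
clock: 5.38
tool_pos: [0.4207, -0.2678, 0.3091]
eef_rot: [-0.704, 0.058, -0.058, 0.705]
contact_force: [-0.6, -0.8, -2.0]
opening: 0.262
t 5.38 tcp [ 0.4207 -0.2678  0.3091] gp [ 0.4207 -0.2678  0.3281] yaw -9.5 down [-0.     0.001 -1.   ] F [-0.6 -0.8 -2. ] op 23.1 q [ 0.37  0.43  0.17  1.85 -0.09  0.86  0.41]
```

View pics/s1.png

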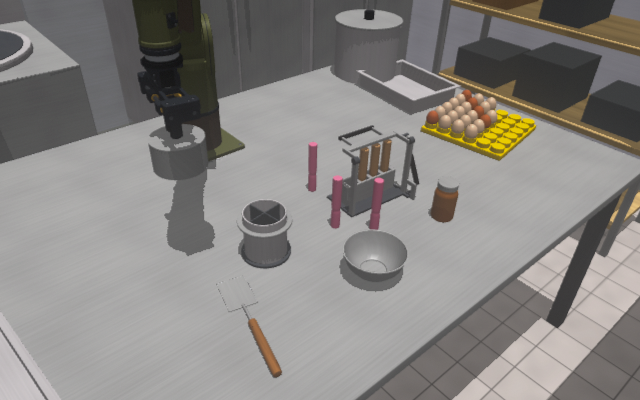

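The cover hangs from the gripper at (178,150) and the canister is open at (265,215). Lowering the cover to the counter.

```bash
python3 -m inch '[[0,15,0,0,0,0],[0,30,0,0,0,0],[0,36,0,0,0,0],[0,36,0,0,0,0],[0,36,0,0,0,0],[0,30,0,0,0,0],[0,20,0,0,0,0],[0,10,0,0,0,0],[0,6,0,0,0,0],[0,4,0,0,0,0],[0,0,0,0,0,0],[0,0,0,0,0,0]]' 
python3 -c "
from h import *
say()"
```

```text
clock: 6.43
tool_pos: [0.4203, -0.2697, 0.0876]
eef_rot: [0.705, -0.059, 0.06, -0.704]
contact_force: [0.5, -1.0, -1.4]
opening: 0.258
t 6.43 tcp [ 0.4203 -0.2697  0.0876] gp [ 0.4202 -0.2697  0.1066] yaw -9.6 down [ 0.002 -0.001 -1.   ] F [ 0.5 -1.  -1.4] op 22.8 q [ 0.44  0.79  0.06  2.07 -0.16  0.28  0.47]
```

```bash
python3 -m inch '[[0,3,0,0,0,0],[0,3,0,0,0,0],[0,1,0,0,0,0],[0,0,0,0,0,0],[0,0,0,0,0,0]]' 
python3 -c "
from h import *
say()"
```

```text
clock: 6.85
tool_pos: [0.4198, -0.2695, 0.0799]
eef_rot: [0.705, -0.059, 0.06, -0.705]
contact_force: [0.1, 0.4, 0.7]
opening: 0.262
t 6.85 tcp [ 0.4198 -0.2695  0.0799] gp [ 0.4197 -0.2695  0.0989] yaw -9.6 down [ 0.001 -0.    -1.   ] F [0.1 0.4 0.7] op 23.1 q [ 0.44  0.81  0.06  2.07 -0.16  0.27  0.47]
```

```bash
python3 -m inch '[[0,1,0,0,0,0],[0,0,0,0,0,0],[0,0,0,0,0,0]]' | grep force
python3 -m inch '[[0,0,0,0,0,0],[0,0,0,0,0,0],[0,0,0,0,0,0],[0,0,0,0,0,0],[0,0,0,0,0,0],[0,-20,0,0,0,0],[0,-35,0,0,0,0],[0,-40,0,0,0,0],[0,-40,0,0,0,0],[0,-40,0,0,0,0],[0,-35,0,0,0,0],[0,-30,0,0,0,0]]' 60
python3 - <<'E'
from h import *
say()
s=r.snapshot('top'); b=cv2.resize(s['img'][60:380,120:520],None,fx=2,fy=2); b=np.clip(b*1.8,0,255).astype(np.uint8)
cv2.imwrite('pics/t1.png',b[:,:,::-1])
s1=r.snapshot('scene'); np.savez('s1.npz',t=cloud(s),ti=s['img'],s=cloud(s1),si=s1['img'])
E
```

```text
contact_force: [-1.2, 1.6, 11.9]
clock: 8.1
tool_pos: [0.4194, -0.2695, 0.3214]
eef_rot: [0.705, -0.059, 0.06, -0.704]
contact_force: [0.9, -0.2, -0.4]
opening: 0.684
t 8.1 tcp [ 0.4194 -0.2695  0.3214] gp [ 0.4194 -0.2695  0.3404] yaw -9.6 down [ 0.002 -0.001 -1.   ] F [ 0.9 -0.2 -0.4] op 60.3 q [ 0.36  0.42  0.18  1.84 -0.09  0.89  0.41]
```

View pics/t1.png

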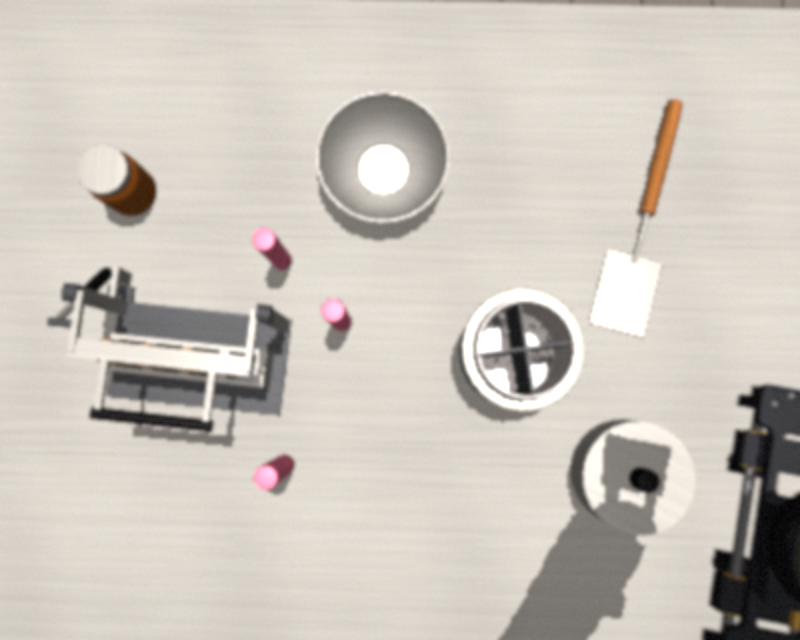

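The top view shows the cover standing mouth-down at (638,478), the open canister at (522,350) with its cross divider visible, and everything else unmoved.

Run:
```python
from h import *
np.set_printoptions(precision=4,suppress=True)
d=np.load('s1.npz')
for k,ik in (('t','ti'),('s','si')):
    q=d[k].reshape(-1,3); I=d[ik].reshape(-1,3)
    m=np.all((q>[.45,-.24,.112])&(q<[.66,-.04,.128]),1)
    rim=q[m]; 
    # annulus pts circle LSQ of outer: 
    c,rad=cv2.minEnclosingCircle((rim[:,:2]*1000).astype(np.float32)); print(k,'rim',len(rim),c,rad,np.median(rim[:,2]))
    m=np.all((q>[.45,-.24,.095])&(q<[.66,-.04,.105]),1); fl=q[m]; print('flange',len(fl),cv2.minEnclosingCircle((fl[:,:2]*1000).astype(np.float32)))
    cc=np.array(c)/1000
    # histogram of heights within r<44mm
    rr=np.linalg.norm(q[:,:2]-cc,axis=1); z=q[rr<.044][:,2]; print(np.histogram(z,bins=np.arange(0,.14,.01)))
    m=(np.linalg.norm(q[:,:2]-[.42,-.27],axis=1)<.1)&(q[:,2]>.06)&(q[:,2]<.08); 
    if m.sum(): print('cover',cv2.minEnclosingCircle((q[m][:,:2]*1000).astype(np.float32)))
    m=(np.linalg.norm(q[:,:2]-[.42,-.27],axis=1)<.1)&(q[:,2]>.09)&(q[:,2]<.115); 
    if m.sum(): print('knob',cv2.minEnclosingCircle((q[m][:,:2]*1000).astype(np.float32)))
    # divider tops
    best=[]
    m=(rr<.046)&(q[:,2]>.075)
    print('div pts',m.sum())
    P=q[m][:,:2]-cc
    for a in np.radians(np.arange(-45,45,1)):
        u=P@[np.cos(a),np.sin(a)]; v=P@[-np.sin(a),np.cos(a)]
        best.append((np.minimum(abs(u),abs(v)).mean(),np.degrees(a)))
    print(sorted(best)[:4])
b=cv2.resize(d['ti'][195:275,340:425],None,fx=7,fy=7,interpolation=cv2.INTER_CUBIC); cv2.imwrite('pics/can.png',b[:,:,::-1])
```

```text
t rim 428 (551.8809204101562, -139.0048370361328) 51.06867218017578 0.11893091404867184
flange 1015 ((551.964111328125, -138.86273193359375), 63.966861724853516)
(array([660,  34,  25,  27,  25,  30,  31,  28,  34,  33,  31, 136,  15,
         0]), array([0.  , 0.01, 0.02, 0.03, 0.04, 0.05, 0.06, 0.07, 0.08, 0.09, 0.1 ,
       0.11, 0.12, 0.13, 0.14]))
cover ((420.7431640625, -265.8053283691406), 59.33378982543945)
knob ((420.4017333984375, -265.2452087402344), 12.083382606506348)
div pts 278
[(np.float64(0.0011422180206759273), np.float64(9.0)), (np.float64(0.001173232938633486), np.float64(8.0)), (np.float64(0.001177859124441202), np.float64(10.0)), (np.float64(0.001275821285413184), np.float64(7.0))]
s rim 521 (549.2643432617188, -139.50152587890625) 54.916290283203125 0.11731174040851133
flange 699 ((553.1220092773438, -140.4230499267578), 65.20317077636719)
(array([  0,   0,   0,   0,   0,   0,   0,   5,  32,  75, 134, 195,   9,
         0]), array([0.  , 0.01, 0.02, 0.03, 0.04, 0.05, 0.06, 0.07, 0.08, 0.09, 0.1 ,
       0.11, 0.12, 0.13, 0.14]))
cover ((420.642822265625, -265.4315490722656), 62.169464111328125)
knob ((421.8750305175781, -267.8798522949219), 13.022980690002441)
div pts 550
[(np.float64(0.004626359233648362), np.float64(9.0)), (np.float64(0.004627292614827445), np.float64(10.0)), (np.float64(0.0046666843428323865), np.float64(8.0)), (np.float64(0.004686037362694406), np.float64(11.0))]
```

View pics/can.png

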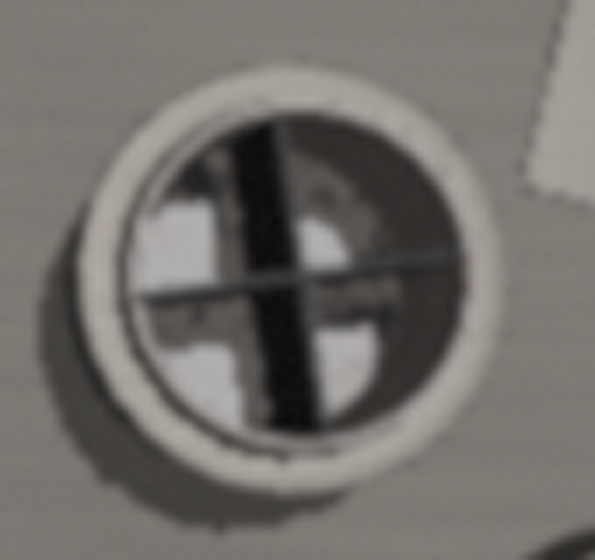

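```bash
python3 -m inch '[[-3,0,20,0,0,0],[-3,0,41,0,0,0],[-3,0,41,0,0,0],[-3,0,41,0,0,0],[-3,0,41,0,0,0],[-3,0,41,0,0,0],[-3,0,41,0,0,0],[-3,0,41,0,0,0],[-3,0,41,0,0,0],[-2,0,41,0,0,0],[-2,0,41,0,0,0],[0,0,41,0,0,0]]' >/dev/null
python3 -m inch '[[0,0,20,0,-0.04,0],[0,0,0,0,-0.04,0],[0,0,0,0,0,0],[0,0,0,0,0,0],[0,0,0,0,0,0]]' 60
python3 - <<'E'
from h import *
st=r.get_state();say(); go([.471,.220,.25],-5)
s=snap('wrist','w2')
t=r.snapshot('top'); print(t['img'].shape)
E
```

```text
clock: 9.62
tool_pos: [0.4707, 0.2185, 0.3181]
eef_rot: [0.707, -0.033, 0.032, -0.706]
contact_force: [0.4, -0.3, -0.3]
opening: 0.676
t 9.62 tcp [0.4707 0.2185 0.3181] gp [0.4707 0.2185 0.3371] yaw -5.2 down [-0.001 -0.001 -1.   ] F [ 0.4 -0.3 -0.3] op 59.6 q [-0.59  0.45  0.09  1.78 -0.05  0.91 -0.56]
delta tool mm [ 0.3 68.1  1.6] rotvec [ 0.001 -0.004 -0.001] | n 2 row [0.1, 34.0, 0.8, 0.0007, -0.0018, -0.0006]
(400, 640, 3)
```

View pics/w2.png

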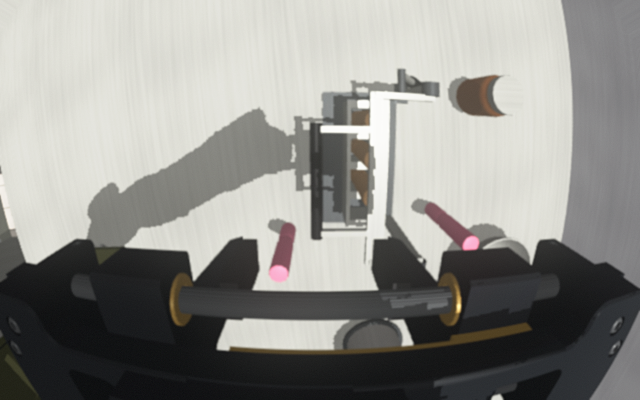

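```bash
cat >> h.py <<'E'
def fpt(s,u,v,z=None):
    "wrist pixel -> tool coords (m)"
    K=np.array(s['mtx']); dx,dy=u-K[0,2],v-K[1,2]; rr=np.hypot(dx,dy); th=rr/K[0,0]
    d=np.array([np.sin(th)*dx/max(rr,1e-9),np.sin(th)*dy/max(rr,1e-9),np.cos(th)])
    z=s['range_z'][int(round(v)),int(round(u))] if z is None else z
    p=d/d[2]*z; T=np.array(s['tool_from_camera']); return T[:3,:3]@p+T[:3,3]
def fworld(s,st,u,v,z=None):
    return R.from_quat(st['eef_rot']).apply(fpt(s,u,v,z))+np.array(st['tool_pos'])
E
python3 - <<'E'
from h import *
np.set_printoptions(precision=4,suppress=True)
st=r.get_state(); s=r.snapshot('wrist')
for u,v in [(316,126),(316,150),(316,180),(316,210),(316,236)]: print(fworld(s,st,u,v))
I=s['img'].max(2); D=s['range_z']
pts=[]
for v in range(115,245):
    for u in range(300,332):
        if I[v,u]<60 and D[v,u]>0:
            p=fworld(s,st,u,v)
            if .15<p[2]<.19: pts.append(p)
pts=np.array(pts); print(len(pts),pts.min(0),pts.max(0),np.median(pts,0))
l=cv2.fitLine(pts[:,:2].astype(np.float32),cv2.DIST_HUBER,0,.01,.01).ravel(); print(l,np.degrees(np.arctan2(l[0],l[1])))
E
```

```text
[0.4775 0.2795 0.1771]
[0.4755 0.2571 0.1774]
[0.473  0.2286 0.1772]
[0.4703 0.1988 0.1772]
[0.468  0.172  0.1783]
470 [0.4657 0.1898 0.1729] [0.4796 0.2733 0.1789] [0.4731 0.2326 0.1761]
[0.0782 0.9969 0.4729 0.2299] 4.486387
```

```bash
python3 -m inch '[[2,0,3,0,0,0],[0,0,0,0,0,0],[0,30,0,0,0,0],[0,35,0,0,0,0],[0,35,0,0,0,0],[0,30,0,0,0,0],[0,20,0,0,0,0],[0,12,0,0,0,0],[0,5,0,0,0,0],[0,0,0,0,0,0],[0,0,0,0,0,0]]' 34 20
python3 -m inch '[[0,0,0,0,0,0],[0,0,0,0,0,0],[0,0,0,0,0,0],[0,0,0,0,0,0]]' 8 20 >/dev/null
python3 - <<'E'
from h import *
say()
E
```

```text
clock: 10.68
tool_pos: [0.4737, 0.2229, 0.1522]
eef_rot: [-0.706, 0.031, -0.031, 0.707]
contact_force: [0.3, -0.1, -0.6]
opening: 0.391
t 11.02 tcp [0.4721 0.223  0.1522] gp [0.4721 0.223  0.1712] yaw -5.0 down [-0.002  0.    -1.   ] F [-1.7  0.1  4.3] op 11.1 q [-0.56  0.69  0.05  1.96 -0.08  0.49 -0.54]
```

```bash
python3 -m inch '[[0.6,-11.2,0,0,0,0],[1.7,-11.1,0,0,0,0],[2.8,-10.8,0,0,0,0],[3.8,-10.5,0,0,0,0],[4.9,-10.1,0,0,0,0],[5.9,-9.5,0,0,0,0],[6.8,-9,0,0,0,0],[7.6,-8.1,0,0,0,0]]' - 30
python3 - <<'E'
from h import *
say(); snap('scene','s2')
E
```

```text
clock: 11.68
tool_pos: [0.5092, 0.2199, 0.2319]
eef_rot: [-0.706, 0.03, -0.032, 0.707]
contact_force: [11.6, 1.8, -19.0]
opening: 0.111
t 11.68 tcp [0.5092 0.2199 0.2319] gp [0.5091 0.2199 0.2509] yaw -5.0 down [ 0.004  0.001 -1.   ] F [ 11.6   1.8 -19. ] op 9.8 q [-0.54  0.6   0.07  1.8  -0.06  0.74 -0.52]
```

View pics/s2.png

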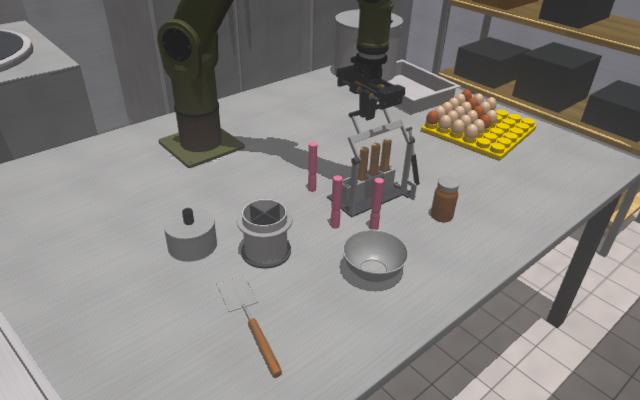

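The bar is swinging up with the handle held at (370,112). There is some outward radial pull, so I'll trim towards the hinge.

```bash
python3 -m inch '[[10,-5.5,0,0,0,0],[9.1,-6.5,0,0,0,0],[9.7,-5.6,0,0,0,0],[10.2,-4.6,0,0,0,0]]' - 30
python3 - <<'E'
from h import *
say(); snap('scene','s2')
E
```

```text
clock: 12.07
tool_pos: [0.5454, 0.2166, 0.2521]
eef_rot: [0.707, -0.032, 0.03, -0.706]
contact_force: [3.5, 2.9, -20.9]
opening: 0.109
t 12.07 tcp [0.5454 0.2166 0.2521] gp [0.5455 0.2166 0.2711] yaw -5.0 down [-0.003 -0.    -1.   ] F [  3.5   2.9 -20.9] op 9.6 q [-0.5   0.62  0.08  1.68 -0.06  0.85 -0.49]
```

```bash
python3 -m inch '[[10.6,-1,0,0,0,0],[11,0,0,0,0,0],[11.1,0,0,0,0,0],[11.2,0,0,0,0,0],[11.1,0.9,0,0,0,0]]' - 30
python3 - <<'E'
from h import *
say(); s=snap('scene','s3'); cv2.imwrite('pics/s3.png',cv2.resize(s['img'][50:230,280:480],None,fx=3.3,fy=3.3)[:,:,::-1])
E
```

```text
clock: 12.53
tool_pos: [0.6004, 0.212, 0.2546]
eef_rot: [-0.706, 0.031, -0.03, 0.707]
contact_force: [-1.7, 1.4, -2.7]
opening: 0.099
t 12.53 tcp [0.6004 0.212  0.2546] gp [0.6004 0.212  0.2736] yaw -5.0 down [-0.001  0.001 -1.   ] F [-1.7  1.4 -2.7] op 8.7 q [-0.45  0.69  0.08  1.52 -0.06  0.94 -0.44]
```

View pics/s3.png

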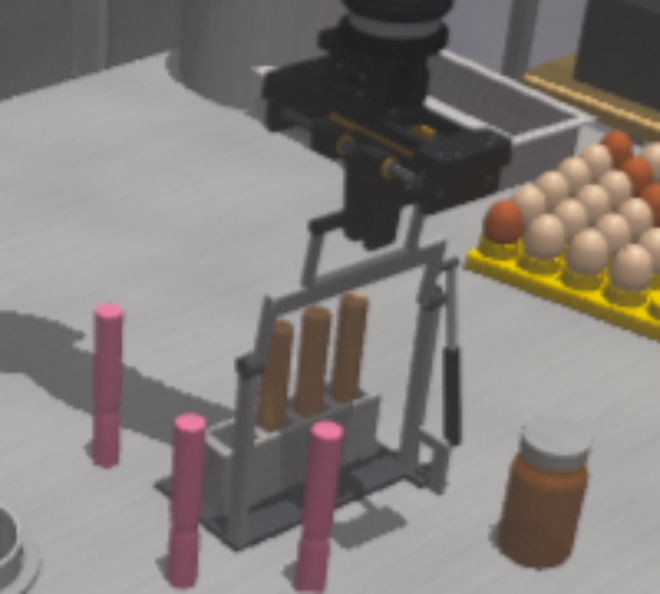

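Run:
```python
from h import *
s=snap('wrist','w3'); cv2.imwrite('pics/w3.png',cv2.resize(s['img'][60:330,180:480],None,fx=2.5,fy=2.2)[:,:,::-1]); say()
P=cloud(r.snapshot('scene')).reshape(-1,3); m=np.all((P>[.5,.12,.2])&(P<[.75,.175,.32]),1); print(np.round(P[m][::max(1,m.sum()//30)],3))
```

```text
t 12.63 tcp [0.6017 0.2119 0.2541] gp [0.6017 0.2119 0.2731] yaw -5.1 down [ 0.001  0.001 -1.   ] F [0.4 1.  0.3] op 8.3 q [-0.45  0.69  0.08  1.52 -0.06  0.94 -0.45]
[[0.675 0.172 0.32 ]
 [0.6   0.168 0.287]
 [0.602 0.163 0.286]
 [0.598 0.164 0.282]
 [0.603 0.159 0.283]
 [0.601 0.158 0.28 ]
 [0.591 0.16  0.27 ]
 [0.598 0.163 0.269]
 [0.596 0.165 0.262]
 [0.599 0.156 0.261]
 [0.593 0.163 0.251]
 [0.593 0.157 0.248]
 [0.593 0.157 0.242]
 [0.59  0.172 0.233]
 [0.594 0.171 0.233]
 [0.591 0.168 0.229]
 [0.589 0.16  0.228]
 [0.585 0.14  0.231]
 [0.591 0.165 0.225]
 [0.589 0.136 0.231]
 [0.589 0.164 0.221]
 [0.59  0.128 0.232]
 [0.59  0.156 0.222]
 [0.585 0.127 0.227]
 [0.588 0.151 0.22 ]
 [0.582 0.13  0.222]
 [0.589 0.15  0.218]
 [0.59  0.126 0.224]
 [0.59  0.153 0.215]
 [0.589 0.14  0.216]
 [0.587 0.136 0.214]
 [0.584 0.126 0.211]
 [0.578 0.125 0.203]]
```

View pics/w3.png

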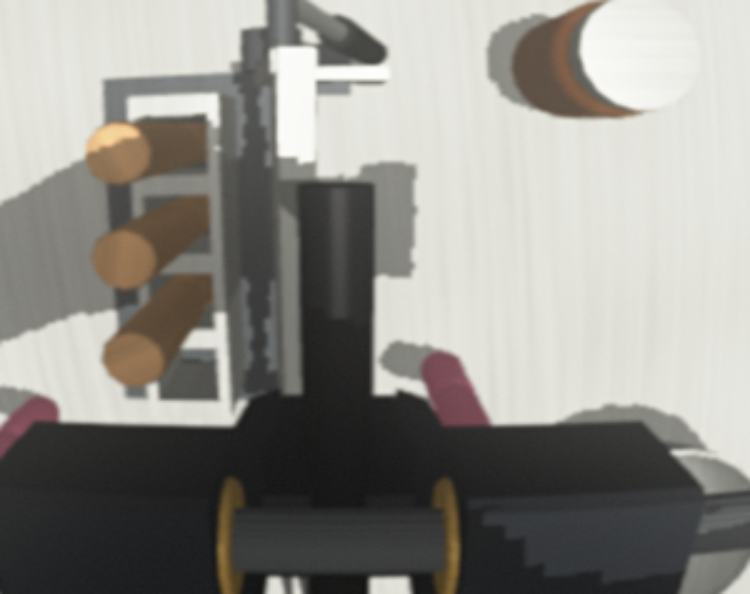

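The handle (about 335,240 in the crop) is still between the fingers and past centre, around 1.7 rad. The three brown pestles are clear at left. Continuing to the stop.

```bash
python3 -m inch '[[11,2,0,0,0,0],[10.5,3,0,0,0,0],[9,4,0,0,0,0],[6,4,0,0,0,0],[0,0,0,0,0,0],[0,0,0,0,0,0]]' - 20
python3 -m inch '[[0,0,0,0,0,0],[0,0,0,0,0,0],[0,0,0,0,0,0],[0,0,0,0,0,0]]' 30 20
python3 - <<'E'
from h import *
say(); snap('wrist','w4')
s=r.snapshot('scene');P=cloud(s).reshape(-1,3); m=np.all((P>[.5,.12,.2])&(P<[.75,.175,.32]),1); print(np.round(P[m][:300:15],3))
E
```

```text
clock: 13.18
tool_pos: [0.637, 0.2087, 0.2409]
eef_rot: [-0.706, 0.031, -0.031, 0.707]
contact_force: [0.4, 2.7, -3.8]
opening: 0.096
clock: 13.52
tool_pos: [0.6373, 0.2076, 0.242]
eef_rot: [0.707, -0.031, 0.032, -0.706]
contact_force: [0.5, -0.1, 0.5]
opening: 0.337
t 13.52 tcp [0.6373 0.2076 0.242 ] gp [0.6373 0.2076 0.261 ] yaw -5.1 down [ 0.001 -0.    -1.   ] F [ 0.5 -0.1  0.5] op 29.7 q [-0.42  0.75  0.08  1.42 -0.06  0.98 -0.42]
[[0.603 0.174 0.317]
 [0.67  0.172 0.318]
 [0.677 0.17  0.316]
 [0.718 0.173 0.317]
 [0.718 0.171 0.311]
 [0.632 0.157 0.272]
 [0.641 0.16  0.272]
 [0.63  0.153 0.265]
 [0.626 0.159 0.256]
 [0.618 0.159 0.244]
 [0.609 0.159 0.232]
 [0.618 0.16  0.23 ]
 [0.608 0.148 0.225]
 [0.609 0.147 0.223]
 [0.611 0.142 0.223]
 [0.61  0.14  0.22 ]
 [0.606 0.14  0.215]
 [0.606 0.145 0.211]
 [0.607 0.123 0.214]]
```

View pics/w4.png

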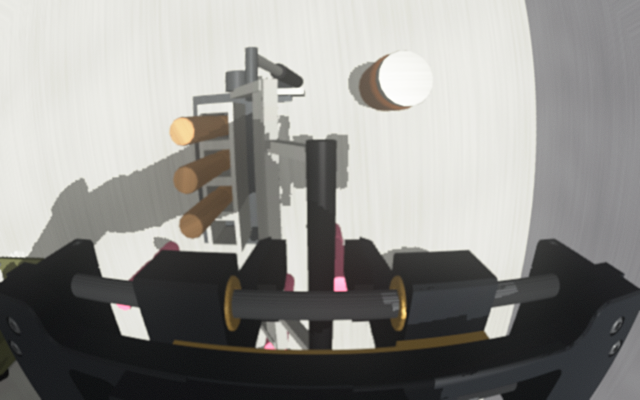

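Handle (320,200) stands free between the opened fingers and isn't moving, so the bar rests at its stop. Backing off upward and measuring the pestle tops.

```bash
python3 -m inch '[[0,-30,0,0,0,0],[0,-40,0,0,0,0],[0,-40,0,0,0,0],[-41,0,0,0,0,0],[-41,0,0,0,0,0],[-41,0,0,0,0,0],[-41,0,0,0,0,0],[0,0,0,0,0,0],[0,0,0,0,0,0],[0,0,0,0,0,0]]' 40 20 >/dev/null
python3 - <<'E'
from h import *
np.set_printoptions(precision=4,suppress=True)
say(); st=r.get_state(); s=snap('wrist','w5')
c=cv2.resize(s['img'][60:300,180:480],None,fx=2.5,fy=2.5); cv2.imwrite('pics/w5.png',c[:,:,::-1])
I=s['img'].astype(int); D=s['range_z']; W=[]
for v in range(60,300):
    for u in range(180,480):
        if D[v,u]>0 and I[v,u,0]>I[v,u,2]+30 :
            p=fworld(s,st,u,v)
            if .148<p[2]<.165 and .48<p[0]<.58: W.append(p)
W=np.array(W); 
def cl(W):
    if len(W)<5: print('none');return
    l,cn=None,None
    y=W[:,1]; 
    for y0 in (.16,.2,.24,.28):
        m=abs(y-y0)<.02
        if m.sum()>5: print(m.sum(),cv2.minEnclosingCircle((W[m][:,:2]*1000).astype(np.float32)),W[m].mean(0))
cl(W)
for n in('top','scene'):
    s=r.snapshot(n); P=cloud(s).reshape(-1,3); I=s['img'].reshape(-1,3).astype(int)
    m=(I[:,0]>I[:,2]+25)&np.all((P>[.48,.14,.148])&(P<[.59,.32,.165]),1); print(n); cl(P[m])
E
```

```text
t 14.45 tcp [0.4749 0.2226 0.3521] gp [0.4748 0.2226 0.3711] yaw -5.1 down [ 0.002  0.001 -1.   ] F [-0.6 -0.8  0.3] op 40.0 q [-0.58  0.42  0.08  1.71 -0.04  1.01 -0.57]
331 ((530.0999145507812, 200.04249572753906), 12.232536315917969) [0.5298 0.2011 0.1563]
341 ((533.2673950195312, 239.96334838867188), 12.13198471069336) [0.533  0.2406 0.1563]
346 ((536.358154296875, 279.72320556640625), 11.863190650939941) [0.536  0.2799 0.1563]
top
115 ((530.477783203125, 199.53692626953125), 11.716686248779297) [0.5304 0.1988 0.1553]
120 ((533.927978515625, 239.18939208984375), 11.778535842895508) [0.5335 0.2384 0.1552]
70 ((539.0020751953125, 275.6052551269531), 9.905515670776367) [0.5392 0.275  0.1552]
scene
9 ((530.8955688476562, 196.2814178466797), 9.684579849243164) [0.5272 0.1945 0.1554]
6 ((541.057861328125, 235.04708862304688), 7.559485912322998) [0.5422 0.2357 0.1504]
7 ((544.40380859375, 273.9507751464844), 7.791650295257568) [0.5455 0.2742 0.1497]
```

View pics/w5.png

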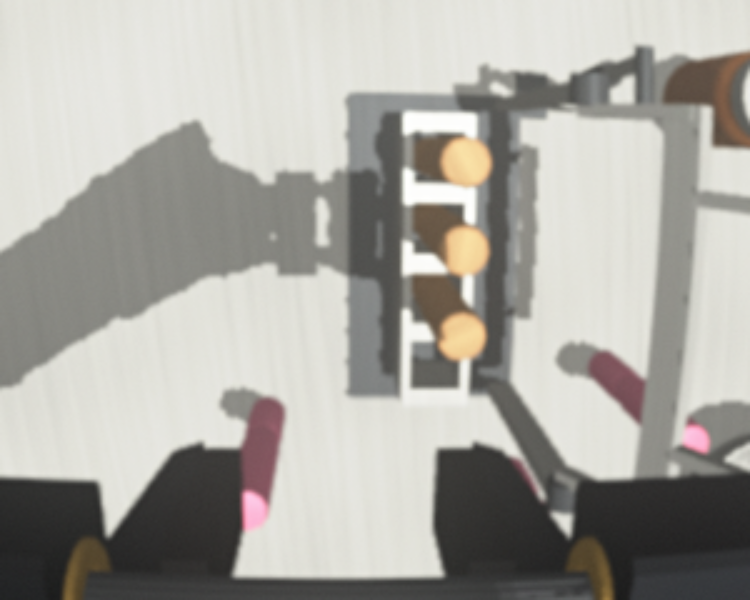

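Pestle tops, wrist and top cameras agreeing within 2 mm for the first two:

| Pestle | x (m) | y (m) |
|---|---|---|
| p2 | 0.530 | 0.200 |
| p3 | 0.533 | 0.240 |
| p4 | 0.536 | 0.279 |

Before choosing the grasp angle between 40 mm neighbours, I'll measure the finger profile and the open strip.

Run:
```python
from h import *
np.set_printoptions(precision=1,suppress=True,linewidth=150)
st=r.get_state(); s=r.snapshot('wrist'); D=s['range_z']
P=[]
for v in range(200,400,1):
    for u in range(60,560,1):
        if 0<D[v,u]<.25:
            p=fpt(s,u,v)*1000
            if -120<p[1]<5 and abs(p[0])<80: P.append(p)
P=np.array(P); print(len(P))
for y in range(-70,4,5):
    m=(P[:,1]>=y)&(P[:,1]<y+5)&(abs(P[:,2])<30)
    for sgn in(-1,1):
        q=P[m&(P[:,0]*sgn>0)]
        if len(q): print(y,sgn,len(q),'x',q[:,0].min(),q[:,0].max(),'z',q[:,2].min(),q[:,2].max())
C=cloud(r.snapshot('top')).reshape(-1,3); ax=np.radians(-5); o=np.array([.532,.2185]); 
X=(C[:,:2]-o)@[np.cos(ax),np.sin(ax)]; Y=(C[:,:2]-o)@[-np.sin(ax),np.cos(ax)]
m=(abs(Y)<50)&(X>.03)&(X<.15)&(C[:,2]>.18)
for z0 in np.arange(.18,.29,.01):
    k=m&(C[:,2]>=z0)&(C[:,2]<z0+.01)
    if k.sum(): print('strip z',round(z0,2),k.sum(),X[k].min()*1000,X[k].max()*1000)
```

```text
62043
-70 -1 561 x -78.99915265725114 -26.462547909739254 z -6.915583743525092 29.950008813245844
-70 1 585 x 27.192628024048116 79.85923989578917 z -7.030799837802193 29.990910686648316
-65 -1 132 x -78.6453570822699 -26.345435412980528 z -10.888861799098606 27.5729114784165
-65 1 139 x 27.44036697568942 79.73348983238516 z -9.968430545572573 23.85599148266087
-60 -1 92 x -27.397294944052415 -26.48515207673952 z -10.701984851460262 2.865608101603592
-60 1 91 x 27.3260406248206 28.349880383393966 z -10.114728434038545 3.0119901585372033
-55 -1 121 x -33.187976643758155 -26.387715669922688 z -10.542974419914113 11.922988002665356
-55 1 105 x 27.46417486793082 34.137886736857155 z -9.554840687085244 11.961962435040627
-50 -1 319 x -35.10394894724662 -19.25863801767506 z -9.755008364175227 11.799264936415199
-50 1 332 x 20.447438385069525 35.73559844588627 z -10.041587069254634 11.683718610701048
-45 -1 281 x -36.058797226722305 -19.389161141883626 z -9.80962739285221 11.768881078621368
-45 1 285 x 20.115200158243223 37.58698148780187 z -8.753370088261478 11.873321576076512
-40 -1 230 x
[... 1417 characters left out ...]
902542
0 -1 1 x -21.25532255351292 -21.25532255351292 z 8.942124973901434 8.942124973901434
0 1 1 x 25.904363106027507 25.904363106027507 z 8.79968329272824 8.79968329272824
strip z 0.18 35 49.4818229917372 67.41549880328765
strip z 0.19 77 57.52838142677137 73.81307572443413
strip z 0.2 86 63.504521191005125 76.95694489096245
strip z 0.21 376 69.36927252239443 86.69443153268574
strip z 0.22 469 75.23089682707311 89.89475545155585
strip z 0.23 44 80.97875789356925 96.19443962018894
strip z 0.24 48 87.73258895023052 103.29737335029927
strip z 0.25 38 94.57780185742754 109.0569976074148
strip z 0.26 152 99.30666876642364 114.49572725281791
strip z 0.27 338 102.22207179663388 114.19333768638663
```

The fingers are only about 14–15 mm thick near the tips, tapering to about 5 mm. They fit the 16 mm gaps with the jaws along the row, so the body clears the open bar (strip at x ≥ 50 in the rack frame against ±37.5 for the body). Turning 90°.

```bash
python3 -m inch '[[0,0,0,0,-0.122,0],[0,0,0,0,-0.122,0],[0,0,0,0,-0.122,0],[0,0,0,0,-0.122,0],[0,0,0,0,-0.122,0],[0,0,0,0,-0.122,0],[0,0,0,0,-0.122,0],[0,0,0,0,-0.122,0],[0,0,0,0,-0.122,0],[0,0,0,0,-0.122,0],[0,0,0,0,-0.122,0],[0,0,0,0,-0.122,0]]' 27 30 >/dev/null
python3 -m inch '[[0,0,0,0,-0.107,0],[0,0,0,0,0,0],[0,0,0,0,0,0],[0,0,0,0,0,0]]' >/dev/null
python3 - <<'E'
from h import *
say(); go([.530,.1995,.22],85)
E
```

```text
t 16.03 tcp [0.4742 0.2224 0.3512] gp [0.4742 0.2224 0.3702] yaw 84.8 down [-0.  0. -1.] F [-0.8 -0.3 -0.3] op 27.0 q [-0.31  0.43 -0.33  1.7   0.16  1.03  0.78]
delta tool mm [-17.8 131.2 -57.6] rotvec [-0.    -0.004  0.   ] | n 4 row [-4.5, 32.8, -14.4, -0.0, -0.001, 0.0]
```

```bash
python3 -m inch '[[-9,0,-29,0,0,0],[-9,0,-29,0,0,0],[0,40,0,0,0,0],[0,40,0,0,0,0],[0,35,0,0,0,0],[0,15,0,0,0,0],[0,0,0,0,0,0],[0,0,0,0,0,0],[0,0,0,0,0,0]]' >/dev/null
python3 - <<'E'
from h import *
np.set_printoptions(precision=4,suppress=True)
say(); go([.530,.1995,.137],85)
st=r.get_state(); s=snap('wrist','w6')
c=cv2.resize(s['img'][60:300,180:480],None,fx=2.5,fy=2.5); cv2.imwrite('pics/w6.png',c[:,:,::-1])
I=s['img'].astype(int); D=s['range_z']; W=[]
for v in range(20,380):
    for u in range(100,560):
        if D[v,u]>0 and I[v,u,0]>I[v,u,2]+30 :
            p=fworld(s,st,u,v)
            if .15<p[2]<.162 and .50<p[0]<.57: W.append(p)
W=np.array(W)
for y0 in (.2,.24,.28):
    m=abs(W[:,1]-y0)<.02
    if m.sum(): print(m.sum(),cv2.minEnclosingCircle((W[m][:,:2]*1000).astype(np.float32)),W[m].mean(0))
E
```

```text
t 16.78 tcp [0.5311 0.2003 0.2227] gp [0.531  0.2003 0.2417] yaw 84.9 down [ 0.003  0.001 -1.   ] F [-0.1 -0.1 -0.4] op 27.2 q [-0.27  0.64 -0.29  1.76  0.24  0.77  0.81]
delta tool mm [-1.  85.7  1.2] rotvec [ 0.002 -0.001  0.001] | n 3 row [-0.3, 28.6, 0.4, 0.0008, -0.0004, 0.0005]
797 ((530.10791015625, 200.1567840576172), 12.014518737792969) [0.529  0.2002 0.1563]
759 ((532.9998779296875, 239.3289794921875), 11.82071590423584) [0.5323 0.239  0.1562]
685 ((536.5765991210938, 279.14105224609375), 11.960248947143555) [0.5356 0.2782 0.1562]
```

View pics/w6.png

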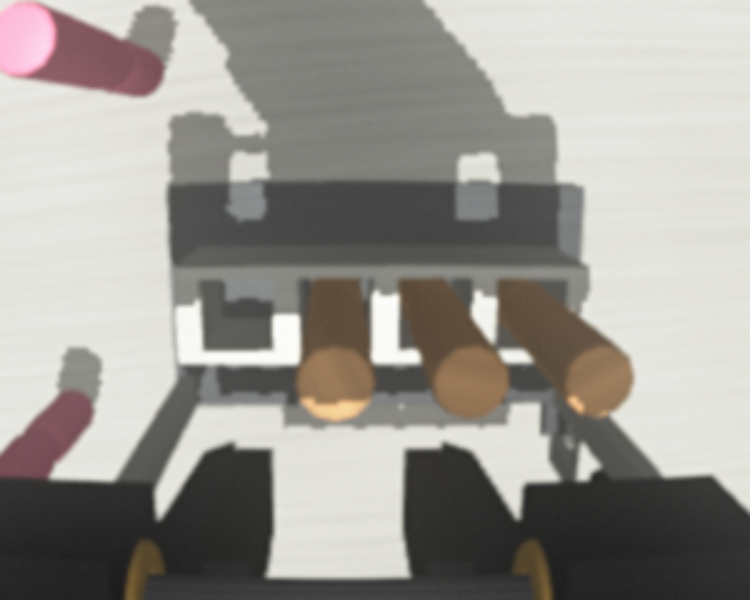

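p2's top (336,385) is centred between the fingers (272 to 405). p3 and p4 are to the right. Descending.

```bash
python3 -m inch '[[0,30,1,0,0,0],[0,25,0,0,0,0],[0,12,0,0,0,0],[0,6,0,0,0,0],[0,6,0,0,0,0],[0,4,0,0,0,0],[0,3,0,0,0,0],[0,0,0,0,0,0],[0,0,0,0,0,0]]'
python3 - <<'E'
from h import *
say()
E
```

```text
clock: 17.58
tool_pos: [0.5294, 0.1999, 0.1359]
eef_rot: [0.522, 0.478, -0.477, -0.521]
contact_force: [0.4, -0.1, 0.1]
opening: 0.308
t 17.58 tcp [0.5294 0.1999 0.1359] gp [0.5294 0.1999 0.1549] yaw 85.0 down [ 0.001  0.001 -1.   ] F [ 0.4 -0.1  0.1] op 27.1 q [-0.3   0.76 -0.24  1.84  0.3   0.58  0.75]
```

```bash
python3 -m inch '[[0,4,0,0,0,0],[0,1,0,0,0,0],[0,0,0,0,0,0]]' | grep force
python3 -m inch '[[0,0,0,0,0,0],[0,0,0,0,0,0],[0,0,0,0,0,0],[0,0,0,0,0,0],[0,0,0,0,0,0]]' 16 30
python3 -m inch '[[0,-5,0,0,0,0],[0,-12,0,0,0,0],[0,-20,0,0,0,0],[0,-30,0,0,0,0],[0,-30,0,0,0,0],[0,-30,0,0,0,0],[0,-30,0,0,0,0],[0,-25,0,0,0,0],[0,-15,0,0,0,0],[0,-5,0,0,0,0],[0,0,0,0,0,0],[0,0,0,0,0,0]]'
python3 - <<'E'
from h import *
say(); s=snap('scene','s5'); go([.552+.0229,-.1393-.0166,.34],54)
E
```

```text
contact_force: [0.8, 0.2, 0.2]
clock: 18.25
tool_pos: [0.529, 0.1997, 0.1303]
eef_rot: [-0.521, -0.478, 0.478, 0.521]
contact_force: [1.1, 0.5, -0.6]
opening: 0.261
clock: 19.25
tool_pos: [0.5285, 0.1993, 0.3316]
eef_rot: [-0.521, -0.477, 0.478, 0.522]
contact_force: [-1.0, 0.8, -0.4]
opening: 0.26
t 19.25 tcp [0.5285 0.1993 0.3316] gp [0.5285 0.1993 0.3506] yaw 85.0 down [-0.001 -0.001 -1.   ] F [-1.   0.8 -0.4] op 22.9 q [-0.25  0.52 -0.32  1.62  0.18  1.04  0.86]
delta tool mm [-349.7   -8.7  -77.5] rotvec [-0.002  0.541 -0.002] | n 9 row [-36.1, -1.0, -17.8, -0.0002, 0.0601, -0.0002]
```

View pics/s5.png

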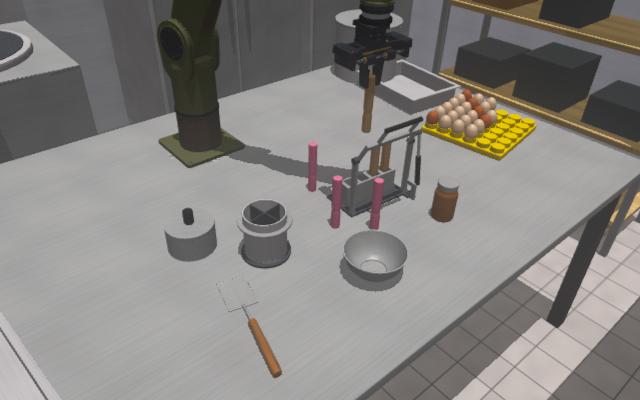

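p2 hangs straight at (368,104); the others are untouched. Carrying it to the canister's (+20, -20) compartment.

```bash
python3 -m inch '[[-18,0,-8,0,0.03,0],[-34,0,-17,0,0.056,0],[-34,0,-17,0,0.056,0],[-34,0,-17,0,0.056,0],[-34,0,-17,0,0.056,0],[-34,0,-17,0,0.056,0],[-34,0,-17,0,0.056,0],[-34,0,-17,0,0.056,0],[-34,0,-17,0,0.056,0],[-20,0,-9,0,0.035,0],[0,0,0,0,0,0],[0,0,0,0,0,0]]' >/dev/null
python3 -m inch '[[0,0,0,0,0,0],[0,0,0,0,0,0],[0,0,0,0,0,0]]' >/dev/null
python3 - <<'E'
from h import *
say(); go([.552+.0229,-.1393-.0166,.2816],54)
E
```

```text
t 20.55 tcp [ 0.5775 -0.1369  0.332 ] gp [ 0.5775 -0.1369  0.351 ] yaw 55.8 down [-0.     0.001 -1.   ] F [ 0.3 -0.  -0.2] op 23.5 q [ 0.25  0.55 -0.17  1.54  0.1   1.06  1.04]
delta tool mm [-17.2  50.3  -8.6] rotvec [-0.001  0.031  0.001] | n 2 row [-8.6, 25.2, -4.4, -0.0005, 0.0154, 0.0003]
```

```bash
python3 -m inch '[[-8.5,0,-4,0,0.016,0],[-8.5,0,-4,0,0.015,0],[0,20,0,0,0,0],[0,30,0,0,0,0],[0,0,0,0,0,0],[0,0,0,0,0,0],[0,0,0,0,0,0],[0,0,0,0,0,0]]' >/dev/null
python3 - <<'E'
from h import *
say(); go([.552+.0229,-.1393-.0166,.20],54)
s=snap('wrist','w7')
c=cv2.resize(s['img'][60:300,180:480],None,fx=2.5,fy=2.5); cv2.imwrite('pics/w7.png',c[:,:,::-1])
s=r.snapshot('scene'); c=cv2.resize(s['img'][120:280,190:340],None,fx=4,fy=3.7); cv2.imwrite('pics/s6.png',c[:,:,::-1])
E
```

```text
t 21.22 tcp [ 0.5752 -0.1578  0.284 ] gp [ 0.5751 -0.1578  0.303 ] yaw 53.8 down [ 0.003 -0.001 -1.   ] F [-0.7 -0.2  0.3] op 23.0 q [ 0.28  0.6  -0.15  1.6   0.1   0.95  1.03]
delta tool mm [ 1.3 84.   1.6] rotvec [ 0.003 -0.004  0.001] | n 3 row [0.4, 28.0, 0.5, 0.0009, -0.0013, 0.0004]
```

View pics/w7.png

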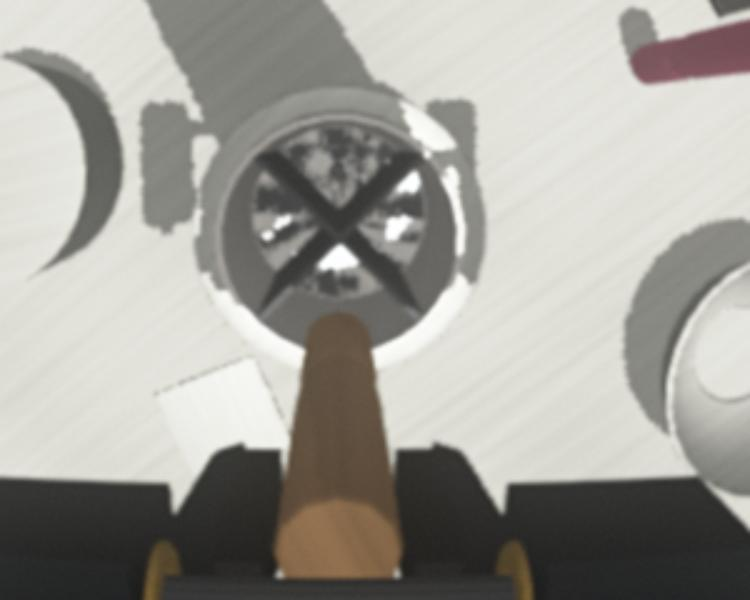

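View pics/s6.png

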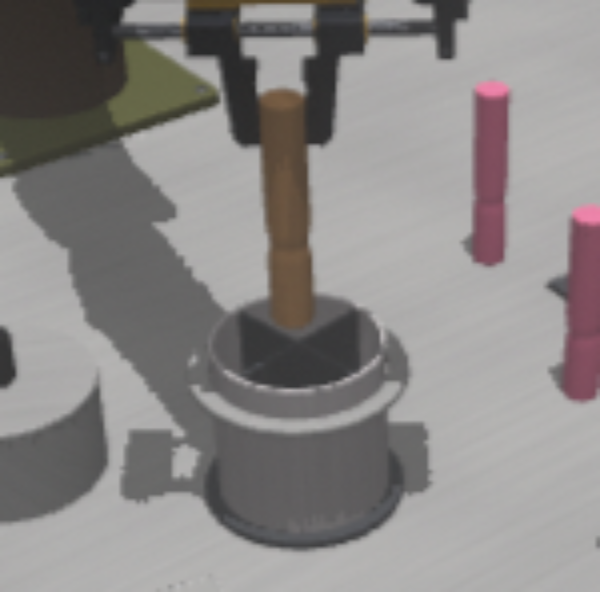

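In both views the foot hangs over the quadrant between the divider arms, laterally centred on the cross at (338,220). Lowering.

```bash
python3 -m inch '[[1,20,1.5,0,0,0],[0,30,0,0,0,0],[0,30,0,0,0,0],[0,30,0,0,0,0],[0,20,0,0,0,0],[0,10,0,0,0,0],[0,6,0,0,0,0],[0,0,0,0,0,0],[0,0,0,0,0,0]]'
python3 - <<'E'
from h import *
say()
E
```

```text
clock: 22.07
tool_pos: [0.5746, -0.1559, 0.1375]
eef_rot: [0.631, 0.321, -0.319, -0.63]
contact_force: [0.9, -0.4, -0.5]
opening: 0.261
t 22.07 tcp [ 0.5746 -0.1559  0.1375] gp [ 0.5745 -0.1558  0.1565] yaw 53.8 down [ 0.002 -0.    -1.   ] F [ 0.9 -0.4 -0.5] op 23.0 q [ 0.26  0.78 -0.12  1.75  0.15  0.62  0.99]
```

```bash
python3 -m inch '[[0,5,0,0,0,0],[0,0,0,0,0,0],[0,0,0,0,0,0]]' | grep force
python3 -m inch '[[0,0,0,0,0,0],[0,0,0,0,0,0],[0,0,0,0,0,0],[0,-15,0,0,0,0],[0,-30,0,0,0,0],[0,-40,0,0,0,0],[0,-40,0,0,0,0],[0,-40,0,0,0,0],[0,-30,0,0,0,0],[0,0,0,0,0,0]]' 34
python3 - <<'E'
from h import *
say(); go([.5332,.2396,.33],85)
s=r.snapshot('scene'); c=cv2.resize(s['img'][120:280,190:340],None,fx=4,fy=3.7); cv2.imwrite('pics/s7.png',c[:,:,::-1])
E
```

```text
contact_force: [-0.4, 0.9, -0.2]
clock: 23.15
tool_pos: [0.5771, -0.1563, 0.3335]
eef_rot: [0.634, 0.324, -0.316, -0.628]
contact_force: [0.8, 0.5, 0.3]
opening: 0.381
t 23.15 tcp [ 0.5771 -0.1563  0.3335] gp [ 0.5769 -0.1563  0.3525] yaw 53.8 down [ 0.013 -0.003 -1.   ] F [0.8 0.5 0.3] op 33.5 q [ 0.28  0.55 -0.16  1.54  0.09  1.05  1.04]
delta tool mm [293.4   1.9 269.4] rotvec [ 0.014 -0.545  0.002] | n 10 row [35.4, 0.3, 19.2, 0.0014, -0.0545, 0.0002]
```

View pics/s7.png

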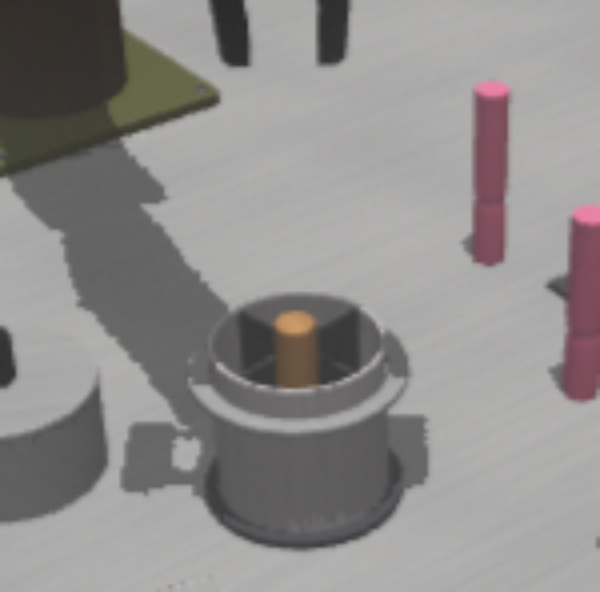

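p2 stands in its compartment at (295,345). Back for p3.

```bash
python3 -m inch '[[18,0,9,0.007,-0.03,0],[36,0,19,0.007,-0.055,0],[36,0,19,0,-0.055,0],[36,0,19,0,-0.055,0],[36,0,19,0,-0.055,0],[36,0,19,0,-0.055,0],[36,0,19,0,-0.055,0],[36,0,19,0,-0.055,0],[36,0,19,0,-0.055,0],[36,0,19,0,-0.055,0],[16,0,10,0,-0.02,0],[0,0,0,0,0,0]]' 27 30 >/dev/null
python3 -m inch '[[0,0,0,0,0,0],[0,0,0,0,0,0],[0,0,0,0,0,0]]' >/dev/null
python3 - <<'E'
from h import *
say(); go([.5332,.2396,.22],85)
E
```

```text
t 24.45 tcp [0.5318 0.2396 0.329 ] gp [0.532  0.2394 0.348 ] yaw 84.8 down [-0.012  0.006 -1.   ] F [0.5 0.4 0.2] op 26.9 q [-0.31  0.55 -0.32  1.56  0.18  1.07  0.81]
delta tool mm [ -0.4 109.   -2.8] rotvec [-0.013 -0.003  0.005] | n 3 row [-0.1, 36.3, -0.8, -0.0042, -0.001, 0.0016]
```

```bash
python3 -m inch '[[0,36,-1,-0.013,-0.003,0.004],[0,36,-1,0,0,0],[0,25,0,0,0,0],[0,12,0,0,0,0],[0,0,0,0,0,0],[0,0,0,0,0,0],[0,0,0,0,0,0],[0,0,0,0,0,0]]' >/dev/null
cat > meas.py <<'E'
from h import *
np.set_printoptions(precision=4,suppress=True)
say(); 
st=r.get_state(); s=r.snapshot('wrist')
I=s['img'].astype(int); D=s['range_z']; W=[]
for v in range(20,380):
    for u in range(100,560):
        if D[v,u]>0 and I[v,u,0]>I[v,u,2]+30 :
            p=fworld(s,st,u,v)
            if .15<p[2]<.162 and .50<p[0]<.57: W.append(p)
W=np.array(W)
for y0 in (.2,.24,.28):
    m=abs(W[:,1]-y0)<.02
    if m.sum()>20: print(m.sum(),cv2.minEnclosingCircle((W[m][:,:2]*1000).astype(np.float32)),W[m].mean(0))
E
python3 meas.py
```

```text
t 25.12 tcp [0.5339 0.2422 0.2221] gp [0.5338 0.2421 0.2411] yaw 85.1 down [ 0.004  0.004 -1.   ] F [ 0.1  0.3 -0. ] op 26.8 q [-0.34  0.66 -0.29  1.71  0.24  0.8   0.75]
794 ((533.064208984375, 240.1094970703125), 12.055792808532715) [0.5323 0.24   0.1563]
769 ((536.363525390625, 279.6770935058594), 11.81674861907959) [0.5356 0.2791 0.1563]
```

```bash
python3 -m inch '[[-2,30,1,0,0,0],[0,25,0,0,0,0],[0,14,0,0,0,0],[0,8,0,0,0,0],[0,6,0,0,0,0],[0,5,0,0,0,0],[0,3,0,0,0,0],[0,0,0,0,0,0],[0,0,0,0,0,0]]' | grep -E 'force|pos'
python3 -m inch '[[0,0,0,0,0,0],[0,0,0,0,0,0],[0,0,0,0,0,0],[0,0,0,0,0,0],[0,0,0,0,0,0]]' 16 30
python3 -m inch '[[0,-5,0,0,0,0],[0,-12,0,0,0,0],[0,-20,0,0,0,0],[0,-30,0,0,0,0],[0,-30,0,0,0,0],[0,-30,0,0,0,0],[0,-30,0,0,0,0],[0,-25,0,0,0,0],[0,-15,0,0,0,0],[0,-5,0,0,0,0],[0,0,0,0,0,0],[0,0,0,0,0,0]]' >/dev/null
python3 - <<'E'
from h import *
say(); s=r.snapshot('scene'); cv2.imwrite('pics/s8.png',s['img'][:,:,::-1]); go([.552-.0229,-.1393+.0166,.33],54)
E
```

```text
tool_pos: [0.5321, 0.2407, 0.1303]
contact_force: [-1.0, 0.5, 1.3]
clock: 26.33
tool_pos: [0.5321, 0.2407, 0.1302]
eef_rot: [-0.52, -0.48, 0.477, 0.521]
contact_force: [-0.3, -0.0, 4.0]
opening: 0.264
t 27.33 tcp [0.5309 0.2395 0.3307] gp [0.5309 0.2395 0.3497] yaw 85.2 down [-0.001  0.002 -1.   ] F [-0.7 -0.6 -0.8] op 22.8 q [-0.31  0.54 -0.32  1.57  0.19  1.06  0.81]
delta tool mm [-3.609e+02 -3.000e-01 -2.870e+01] rotvec [-0.002  0.545  0.001] | n 9 row [-38.6, -0.0, -12.9, -0.0002, 0.0605, 0.0001]
```

View pics/s8.png

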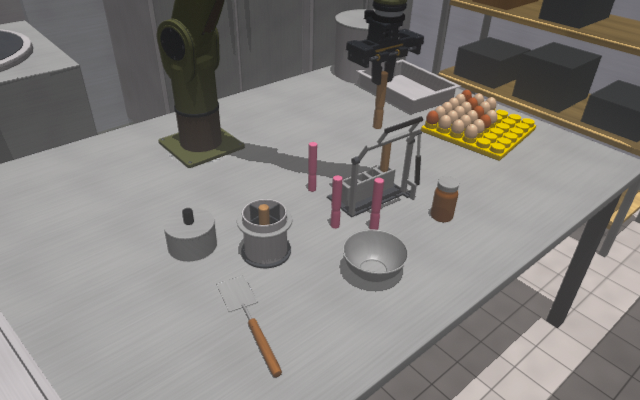

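p3 is held and vertical at (380,100). Carrying to the opposite (-20, +20) compartment.

```bash
python3 -m inch '[[-18,0,-6,0,0.03,0],[-36,0,-12,0,0.056,0],[-36,0,-12,0,0.056,0],[-36,0,-12,0,0.056,0],[-36,0,-12,0,0.056,0],[-36,0,-12,0,0.056,0],[-36,0,-12,0,0.056,0],[-36,0,-12,0,0.056,0],[-36,0,-12,0,0.056,0],[-30,0,-9,0,0.05,0],[-12,0,-4,0,0.016,0],[0,0,0,0,0,0]]' >/dev/null
python3 -m inch '[[0,0,0,0,0,0],[0,0,0,0,0,0],[0,0,0,0,0,0]]' >/dev/null
python3 - <<'E'
from h import *
say(); go([.529,-.1227,.284],54)
E
```

```text
t 28.63 tcp [ 0.5281 -0.1192  0.3304] gp [ 0.5281 -0.1193  0.3494] yaw 54.3 down [ 0.001  0.004 -1.   ] F [ 0.6  0.3 -0.4] op 23.2 q [ 0.25  0.47 -0.17  1.69  0.09  0.98  1.  ]
delta tool mm [-2.5 46.3 -2.8] rotvec [-0.002  0.005  0.004] | n 2 row [-1.2, 23.2, -1.4, -0.0009, 0.0025, 0.0021]
```

```bash
python3 -m inch '[[-2,23,-2.5,0,0.005,0.004],[0,23,0,0,0,0],[0,0,0,0,0,0],[0,0,0,0,0,0],[0,0,0,0,0,0],[0,0,0,0,0,0]]' >/dev/null
python3 - <<'E'
from h import *
say(); go([.529,-.1227,.1325],54)
s=snap('wrist','w7')
c=cv2.resize(s['img'][60:300,180:480],None,fx=2.5,fy=2.5); cv2.imwrite('pics/w8.png',c[:,:,::-1])
E
```

```text
t 29.13 tcp [ 0.5295 -0.1244  0.286 ] gp [ 0.5294 -0.1244  0.305 ] yaw 53.8 down [ 0.001 -0.001 -1.   ] F [ 0.8  1.1 -0.6] op 22.9 q [ 0.24  0.52 -0.16  1.75  0.1   0.87  0.98]
delta tool mm [  1.  153.5   1.6] rotvec [ 0.001 -0.004  0.   ] | n 4 row [0.3, 38.4, 0.4, 0.0003, -0.0009, 0.0001]
```

View pics/w8.png

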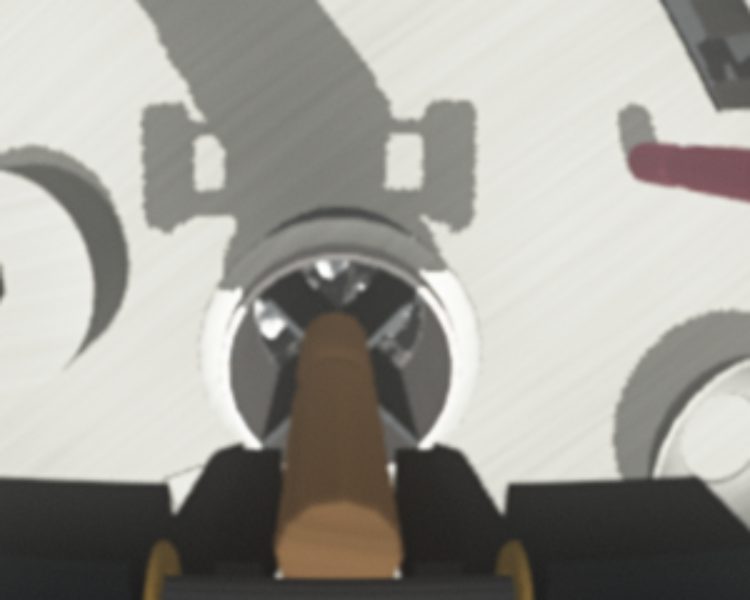

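p3 is laterally centred, and its foot lies over the upper quadrant once perspective is allowed for. Lowering.

```bash
python3 -m inch '[[1,20,1.6,0,-0.003,0],[0,30,0,0,0,0],[0,30,0,0,0,0],[0,30,0,0,0,0],[0,20,0,0,0,0],[0,10,0,0,0,0],[0,8,0,0,0,0],[0,5,0,0,0,0],[0,0,0,0,0,0],[0,0,0,0,0,0]]'
python3 -m inch '[[0,0,0,0,0,0],[0,0,0,0,0,0],[0,0,0,0,0,0],[0,-15,0,0,0,0],[0,-30,0,0,0,0],[0,-40,0,0,0,0],[0,-40,0,0,0,0],[0,-40,0,0,0,0],[0,-30,0,0,0,0],[0,0,0,0,0,0],[0,0,0,0,0,0]]' 34
python3 - <<'E'
from h import *
say(); go([.5362,.2793,.33],85)
s=r.snapshot('scene'); c=cv2.resize(s['img'][120:280,150:300],None,fx=4,fy=3.7); cv2.imwrite('pics/s9.png',c[:,:,::-1])
E
```

```text
clock: 30.02
tool_pos: [0.5283, -0.1233, 0.1326]
eef_rot: [0.631, 0.321, -0.321, -0.63]
contact_force: [0.2, -0.1, -0.4]
opening: 0.261
clock: 30.93
tool_pos: [0.5287, -0.1233, 0.3288]
eef_rot: [0.631, 0.321, -0.32, -0.629]
contact_force: [-1.3, 0.8, -0.3]
opening: 0.383
t 30.93 tcp [ 0.5287 -0.1233  0.3288] gp [ 0.5286 -0.1233  0.3478] yaw 53.9 down [ 0.004 -0.001 -1.   ] F [-1.3  0.8 -0.3] op 33.7 q [ 0.25  0.47 -0.17  1.69  0.09  0.98  0.99]
delta tool mm [329.8  -1.7 231.1] rotvec [ 0.004 -0.543  0.   ] | n 10 row [38.0, -0.1, 14.6, 0.0004, -0.0543, 0.0]
```

View pics/s9.png

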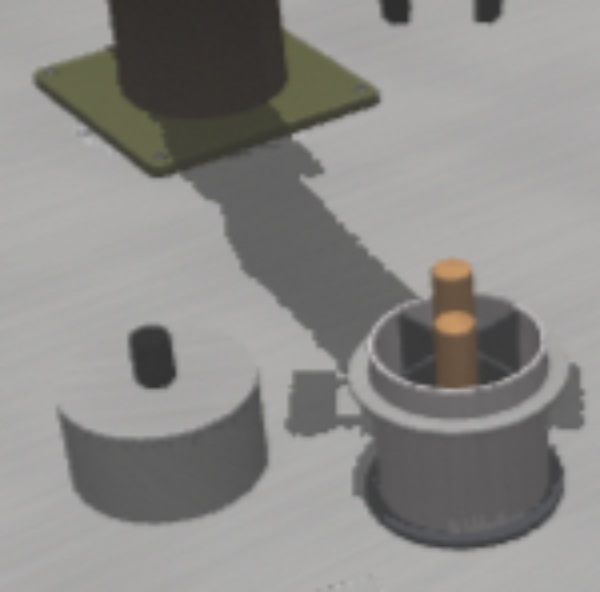

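p2 and p3 stand in opposite compartments at (456,350) and (452,285). Now p4.

```bash
python3 -m inch '[[18,0,8,0,-0.03,0],[38,0,14.5,0,-0.055,0],[38,0,14.5,0,-0.055,0],[38,0,14.5,0,-0.055,0],[38,0,14.5,0,-0.055,0],[38,0,14.5,0,-0.055,0],[38,0,14.5,0,-0.055,0],[38,0,14.5,0,-0.055,0],[38,0,14.5,0,-0.055,0],[38,0,14.5,0,-0.055,0],[20,0,7,0,-0.02,0],[0,0,0,0,0,0]]' 27 30 >/dev/null
python3 -m inch '[[0,0,0,0,0,0],[0,40,0,0,0,0],[0,40,0,0,0,0],[0,26,0,0,0,0],[0,0,0,0,0,0],[0,0,0,0,0,0],[0,0,0,0,0,0]]' >/dev/null
python3 meas.py; python3 -c "
from h import *
go([.5362,.2793,.1305],85)"
```

```text
t 32.57 tcp [0.5337 0.2783 0.2217] gp [0.5337 0.2783 0.2407] yaw 85.0 down [ 0.001  0.    -1.   ] F [-0.3  0.3  1. ] op 27.1 q [-0.39  0.69 -0.29  1.65  0.25  0.84  0.7 ]
794 ((536.7177734375, 280.15380859375), 12.07007122039795) [0.5357 0.2799 0.1563]
delta tool mm [ 0.5 91.8 -2.1] rotvec [0.002 0.001 0.001] | n 3 row [0.2, 30.6, -0.7, 0.0005, 0.0003, 0.0004]
```

```bash
python3 -m inch '[[1.4,30,-2.3,0,0,0],[0,25,0,0,0,0],[0,14,0,0,0,0],[0,8,0,0,0,0],[0,6,0,0,0,0],[0,5,0,0,0,0],[0,3,0,0,0,0],[0,0,0,0,0,0],[0,0,0,0,0,0]]' 32 30| grep -E 'force|pos'
python3 -m inch '[[0,0,0,0,0,0],[0,0,0,0,0,0],[0,0,0,0,0,0],[0,0,0,0,0,0],[0,0,0,0,0,0]]' 16 30
python3 -m inch '[[0,-5,0,0,0,0],[0,-12,0,0,0,0],[0,-20,0,0,0,0],[0,-30,0,0,0,0],[0,-30,0,0,0,0],[0,-30,0,0,0,0],[0,-30,0,0,0,0],[0,-25,0,0,0,0],[0,-15,0,0,0,0],[0,-5,0,0,0,0],[0,0,0,0,0,0],[0,0,0,0,0,0]]' >/dev/null
python3 - <<'E'
from h import *
say(); s=r.snapshot('scene'); cv2.imwrite('pics/s10.png',s['img'][:,:,::-1]); go([.552+.0166,-.1393+.0229,.33],54)
s=r.snapshot('top')
b=cv2.resize(s['img'][195:275,340:425],None,fx=7,fy=7,interpolation=cv2.INTER_CUBIC); cv2.imwrite('pics/can2.png',b[:,:,::-1])
P=cloud(s).reshape(-1,3); I=s['img'].reshape(-1,3).astype(int)
m=np.all((P>[.49,-.20,.148])&(P<[.61,-.07,.165]),1); Q=P[m]
for c in ((.575,-.156),(.529,-.123)):
    q=Q[np.linalg.norm(Q[:,:2]-c,axis=1)<.025]; print(len(q),cv2.minEnclosingCircle((q[:,:2]*1000).astype(np.float32)),q.mean(0))
E
```

```text
tool_pos: [0.5351, 0.2804, 0.1301]
contact_force: [-0.2, 0.1, 0.1]
clock: 33.78
tool_pos: [0.5351, 0.2804, 0.13]
eef_rot: [-0.521, -0.478, 0.478, 0.521]
contact_force: [-0.0, 0.1, 5.3]
opening: 0.263
t 34.78 tcp [0.5344 0.2799 0.3309] gp [0.5345 0.2799 0.3499] yaw 85.2 down [-0.002 -0.001 -1.   ] F [ 0.   0.1 -0.6] op 23.1 q [-0.37  0.58 -0.32  1.5   0.2   1.1   0.75]
delta tool mm [-391.8    0.9  -67.7] rotvec [-0.003  0.544 -0.003] | n 10 row [-36.8, 0.0, -16.3, -0.0003, 0.0544, -0.0003]
118 ((575.403564453125, -155.4382781982422), 11.494799613952637) [ 0.57534093 -0.15508616  0.15550636]
116 ((529.0100708007812, -125.06461334228516), 11.954390525817871) [ 0.52912821 -0.12461152  0.15528534]
```

View pics/s10.png

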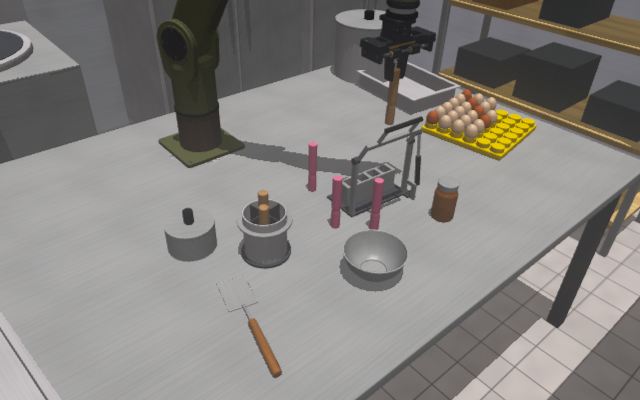

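View pics/can2.png

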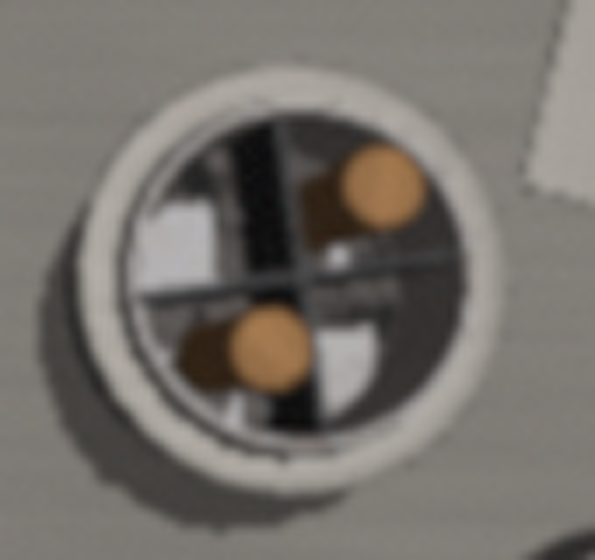

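Both are in their compartments at (383,188) and (270,347), and the rack is empty. Carrying p4 to the (+20, +20) compartment, the upper-left quadrant.

```bash
python3 -m inch '[[-18,0,-8,0,0.03,0],[-37,0,-16,0,0.056,0],[-37,0,-16,0,0.056,0],[-37,0,-16,0,0.056,0],[-37,0,-16,0,0.056,0],[-37,0,-16,0,0.056,0],[-37,0,-16,0,0.056,0],[-37,0,-16,0,0.056,0],[-37,0,-16,0,0.056,0],[-37,0,-16,0,0.05,0],[-16,0,-8,0,0.016,0],[0,0,0,0,0,0]]' >/dev/null
python3 -m inch '[[0,0,0,0,0,0],[0,0,0,0,0,0],[0,0,0,0,0,0]]' >/dev/null
python3 - <<'E'
from h import *
say(); go([.569,-.116,.30],54)
E
```

```text
t 36.13 tcp [ 0.5638 -0.1119  0.3311] gp [ 0.5639 -0.1119  0.3501] yaw 54.2 down [-0.002  0.001 -1.   ] F [ 0.7  0.2 -1.3] op 23.2 q [ 0.22  0.52 -0.17  1.59  0.1   1.04  0.97]
delta tool mm [-0.3 31.1 -6.7] rotvec [-0.002  0.003 -0.   ] | n 1 row [-0.3, 31.1, -6.7, -0.0024, 0.003, -0.0003]
```

```bash
python3 -m inch '[[0,25,-5.5,0,0.003,0],[0,20,0,0,0,0],[0,0,0,0,0,0],[0,0,0,0,0,0],[0,0,0,0,0,0],[0,0,0,0,0,0]]' >/dev/null
python3 - <<'E'
from h import *
say(); go([.569,-.116,.1325],54)
s=r.snapshot('wrist')
c=cv2.resize(s['img'][60:300,180:480],None,fx=2.5,fy=2.5); cv2.imwrite('pics/w9.png',c[:,:,::-1])
E
```

```text
t 36.63 tcp [ 0.569  -0.1169  0.288 ] gp [ 0.5689 -0.1169  0.307 ] yaw 53.9 down [ 0.001 -0.    -1.   ] F [ 0.5 -0.3 -0.2] op 23.2 q [ 0.22  0.57 -0.17  1.64  0.11  0.94  0.96]
delta tool mm [  0.7 155.5   0.7] rotvec [ 0.001 -0.002  0.   ] | n 4 row [0.2, 38.9, 0.2, 0.0003, -0.0006, 0.0001]
```

View pics/w9.png

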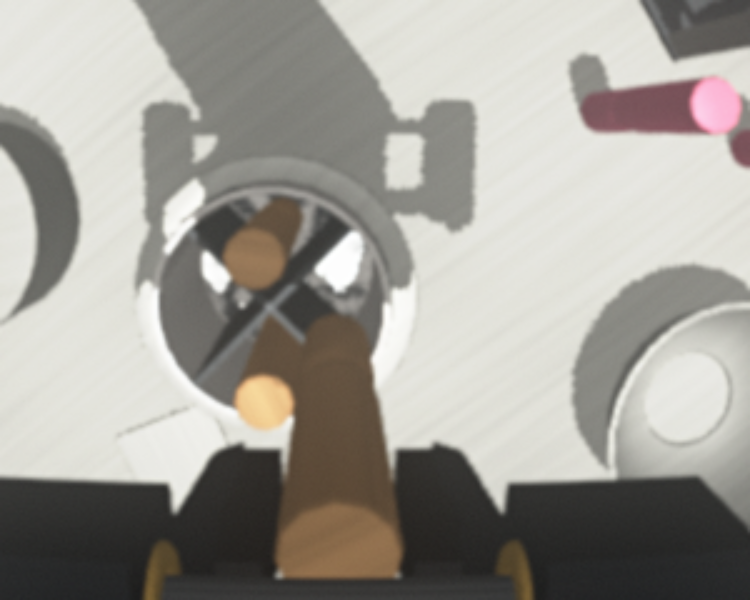

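p4 hangs over the free right-hand quadrant (about 340,290). p3 at (252,258) and p2 at (265,400) are clear of the fingers. Lowering.

```bash
python3 -m inch '[[1,20,0.7,0,0,0],[0,30,0,0,0,0],[0,30,0,0,0,0],[0,30,0,0,0,0],[0,20,0,0,0,0],[0,10,0,0,0,0],[0,8,0,0,0,0],[0,7,0,0,0,0],[0,0,0,0,0,0],[0,0,0,0,0,0]]'
python3 -m inch '[[0,0,0,0,0,0],[0,0,0,0,0,0],[0,0,0,0,0,0],[0,-15,0,0,0,0],[0,-30,0,0,0,0],[0,-40,0,0,0,0],[0,-40,0,0,0,0],[0,-40,0,0,0,0],[0,-30,0,0,0,0],[0,0,0,0,0,0],[0,0,0,0,0,0]]' 31
python3 - <<'E'
from h import *
say(); go([.60,.20,.36],-5)
s=r.snapshot('scene'); c=cv2.resize(s['img'][120:280,150:300],None,fx=4,fy=3.7); cv2.imwrite('pics/s11.png',c[:,:,::-1])
E
```

```text
clock: 37.52
tool_pos: [0.5686, -0.1164, 0.1324]
eef_rot: [0.631, 0.32, -0.32, -0.63]
contact_force: [-0.3, 0.6, -0.4]
opening: 0.262
clock: 38.43
tool_pos: [0.5691, -0.1163, 0.3289]
eef_rot: [0.632, 0.321, -0.319, -0.63]
contact_force: [-0.2, 0.4, -0.6]
opening: 0.35
t 38.43 tcp [ 0.5691 -0.1163  0.3289] gp [ 0.569  -0.1163  0.3479] yaw 53.8 down [ 0.004 -0.001 -1.   ] F [-0.2  0.4 -0.6] op 30.8 q [ 0.22  0.53 -0.17  1.58  0.1   1.03  0.96]
delta tool mm [273.5 -31.4 161.8] rotvec [0.003 1.026 0.003] | n 9 row [20.2, -3.5, 30.9, 0.0003, 0.114, 0.0003]
```

View pics/s11.png

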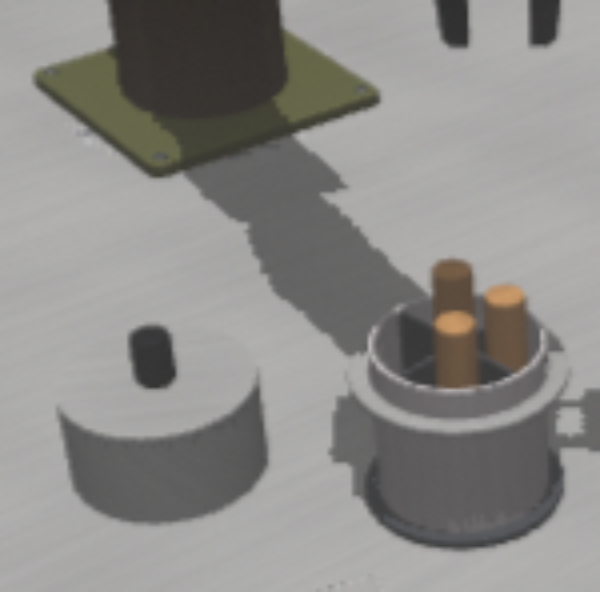

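All three stand in separate compartments. Now back to the bar's handle to close it.

```bash
python3 -m inch '[[10,-10,15,0,0.07,0],[20,-10,31,0,0.114,0],[20,-10,31,0,0.114,0],[20,-5,31,0,0.114,0],[20,-5,31,0,0.114,0],[20,0,31,0,0.114,0],[20,0,31,0,0.114,0],[20,0,31,0,0.114,0],[20,0,31,0,0.114,0],[20,0,15,0,0.05,0],[0,0,0,0,0,0],[0,0,0,0,0,0]]' 36 30 >/dev/null
python3 -m inch '[[0,0,0,0,0,0],[0,0,0,0,0,0],[0,0,0,0,0,0]]' >/dev/null
cat > hand.py <<'E'
from h import *
np.set_printoptions(precision=4,suppress=True)
say(); st=r.get_state(); s=r.snapshot('wrist'); cv2.imwrite('pics/w10.png',s['img'][:,:,::-1])
I=s['img'].max(2); D=s['range_z']; pts=[]
for v in range(20,300):
    for u in range(200,450):
        if I[v,u]<70 and 0<D[v,u]<.4:
            p=fworld(s,st,u,v)
            if .25<p[2]<.29 and .60<p[0]<.68 and .14<p[1]<.28: pts.append(p)
pts=np.array(pts); print(len(pts))
if len(pts): 
    print(pts.min(0),pts.max(0),np.median(pts,0)); l=cv2.fitLine(pts[:,:2].astype(np.float32),cv2.DIST_HUBER,0,.01,.01).ravel(); print(l)
go([.640,.212,.34],-5)
E
python3 hand.py
```

```text
t 39.73 tcp [0.6114 0.1969 0.3665] gp [0.6115 0.1969 0.3855] yaw -5.4 down [-0.002 -0.001 -1.   ] F [0.5 0.4 0.2] op 35.8 q [-0.43  0.6   0.08  1.33 -0.05  1.22 -0.43]
1080
[0.6305 0.1543 0.269 ] [0.6483 0.2676 0.2753] [0.6385 0.2036 0.2727]
[0.0707 0.9975 0.6378 0.2082]
delta tool mm [27.  26.6 17.5] rotvec [ 0.001 -0.007 -0.002] | n 2 row [13.5, 13.3, 8.7, 0.0004, -0.0036, -0.0008]
```

View pics/w10.png

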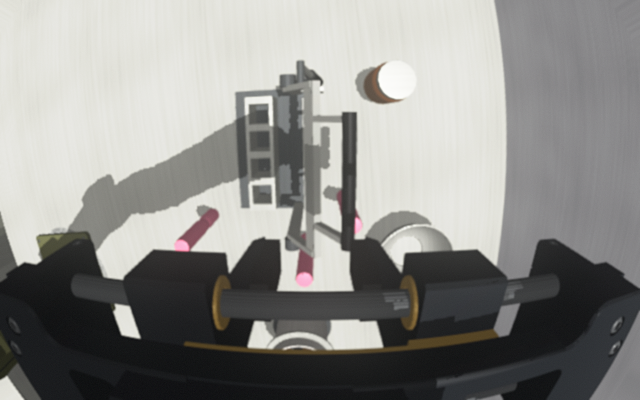

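The empty rack is at (260,150) and the open handle at (348,180), x = 0.638, z = 0.267 as expected at 2.1 rad. Gripping it.

```bash
python3 -m inch '[[13,0,8,0,-0.005,0],[12.5,0,8,0,0,0],[0,20,0,0,0,0],[0,35,0,0,0,0],[0,30,0,0,0,0],[0,15,0,0,0,0],[0,10,0,0,0,0],[0,8,0,0,0,0],[0,0,0,0,0,0],[0,0,0,0,0,0]]' | grep -E 'pos|force'
python3 -m inch '[[0,0,0,0,0,0],[0,0,0,0,0,0],[0,0,0,0,0,0],[0,0,0,0,0,0]]' 10 25 >/dev/null
python3 -c "
from h import *
say()"
```

```text
tool_pos: [0.6392, 0.2121, 0.2493]
contact_force: [0.2, -0.7, -0.9]
t 40.95 tcp [0.6397 0.2122 0.2494] gp [0.6397 0.2122 0.2684] yaw -5.0 down [ 0.002  0.    -1.   ] F [ 4.7 -1.   2.3] op 11.8 q [-0.42  0.75  0.07  1.4  -0.06  1.   -0.43]
```

```bash
python3 -m inch '[[-9.9,-5.1,0,0,0,0],[-10.4,-4.2,0,0,0,0],[-10.8,-3.1,0,0,0,0],[-11,-2,0,0,0,0],[-11.1,-0.9,0,0,0,0],[-11.2,0.3,0,0,0,0],[-11.1,1.3,0,0,0,0]]' - 25
python3 -c "
from h import *
say()"
```

```text
clock: 41.53
tool_pos: [0.5641, 0.2187, 0.2619]
eef_rot: [0.706, -0.031, 0.032, -0.706]
contact_force: [3.5, 0.6, -7.2]
opening: 0.124
t 41.53 tcp [0.5641 0.2187 0.2619] gp [0.5641 0.2187 0.2809] yaw -5.0 down [ 0.001 -0.    -1.   ] F [ 3.5  0.6 -7.2] op 10.9 q [-0.49  0.63  0.07  1.61 -0.05  0.9  -0.49]
```

```bash
python3 -m inch '[[-11,2.5,0,0,0,0],[-10.6,3.5,0,0,0,0],[-10.2,4.6,0,0,0,0],[-9.7,5.6,0,0,0,0],[-9.1,6.5,0,0,0,0]]' - 25
python3 -c "
from h import *
say()"
```

```text
clock: 41.95
tool_pos: [0.5146, 0.2231, 0.2397]
eef_rot: [-0.706, 0.03, -0.032, 0.707]
contact_force: [5.5, -0.1, -5.5]
opening: 0.122
t 41.95 tcp [0.5146 0.2231 0.2397] gp [0.5145 0.223  0.2587] yaw -5.1 down [ 0.003  0.    -1.   ] F [ 5.5 -0.1 -5.5] op 10.8 q [-0.53  0.6   0.07  1.77 -0.05  0.77 -0.53]
```

```bash
python3 -m inch '[[-8.4,7.4,0,0,0,0],[-7.6,8.1,0,0,0,0],[-6.8,9,0,0,0,0],[-5.9,9.5,0,0,0,0],[-4.9,10.1,0,0,0,0],[-3.8,10.5,0,0,0,0],[-2.8,10.8,0,0,0,0],[-1.7,11.1,0,0,0,0],[-0.6,8,0,0,0,0],[0,0,0,0,0,0]]' - 25
python3 -c "
from h import *
say()"
```

```text
clock: 42.78
tool_pos: [0.4725, 0.2267, 0.1543]
eef_rot: [0.706, -0.031, 0.032, -0.706]
contact_force: [6.1, -0.7, -2.9]
opening: 0.117
t 42.78 tcp [0.4725 0.2267 0.1543] gp [0.4725 0.2267 0.1733] yaw -5.1 down [ 0.002 -0.    -1.   ] F [ 6.1 -0.7 -2.9] op 10.3 q [-0.57  0.69  0.05  1.96 -0.07  0.5  -0.56]
```

```bash
python3 -m inch '[[0,3,0,0,0,0],[0,2,0,0,0,0],[0,0,0,0,0,0],[0,0,0,0,0,0]]' | grep force
python3 -m inch '[[0,0,0,0,0,0],[0,0,0,0,0,0],[0,0,0,0,0,0],[0,0,0,0,0,0],[0,-20,0,0,0,0],[0,-40,0,0,0,0],[0,-40,0,0,0,0],[0,-40,0,0,0,0],[0,-40,0,0,0,0],[0,0,0,0,0,0],[0,0,0,0,0,0]]' 34
python3 - <<'E'
from h import *
np.set_printoptions(precision=4,suppress=True)
say(); s=r.snapshot('scene'); cv2.imwrite('pics/s12.png',s['img'][:,:,::-1]); t=r.snapshot('top')
np.savez('s2.npz',t=cloud(t),s=cloud(s),ti=t['img'],si=s['img'])
b=np.clip(cv2.resize(t['img'][60:380,120:520],None,fx=2,fy=2)*1.6,0,255).astype(np.uint8); cv2.imwrite('pics/t2.png',b[:,:,::-1])
for C in (cloud(t).reshape(-1,3),cloud(s).reshape(-1,3)):
    m=(np.linalg.norm(C[:,:2]-[.42,-.266],axis=1)<.15)&(C[:,2]>.06)&(C[:,2]<.08); print('cover',m.sum(),cv2.minEnclosingCircle((C[m][:,:2]*1000).astype(np.float32)))
    m=(np.linalg.norm(C[:,:2]-[.42,-.266],axis=1)<.15)&(C[:,2]>.09)&(C[:,2]<.12); print('knob',m.sum(),cv2.minEnclosingCircle((C[m][:,:2]*1000).astype(np.float32)))
E
```

```text
contact_force: [4.5, -1.4, -2.1]
clock: 44.03
tool_pos: [0.4714, 0.2277, 0.3322]
eef_rot: [-0.706, 0.03, -0.032, 0.707]
contact_force: [0.1, -0.1, -0.4]
opening: 0.388
t 44.03 tcp [0.4714 0.2277 0.3322] gp [0.4713 0.2276 0.3512] yaw -5.0 down [ 0.003  0.002 -1.   ] F [ 0.1 -0.1 -0.4] op 34.2 q [-0.6   0.44  0.09  1.75 -0.05  0.95 -0.58]
cover 2434 ((453.86175537109375, -234.00645446777344), 104.56228637695312)
knob 456 ((472.6684265136719, -215.3460693359375), 83.48653411865234)
cover 1275 ((456.39776611328125, -238.92124938964844), 104.69467163085938)
knob 320 ((473.9574279785156, -219.9339599609375), 83.07499694824219)
```

View pics/s12.png

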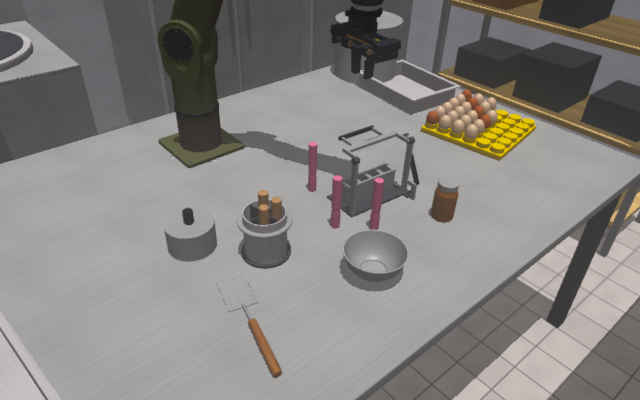

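View pics/t2.png

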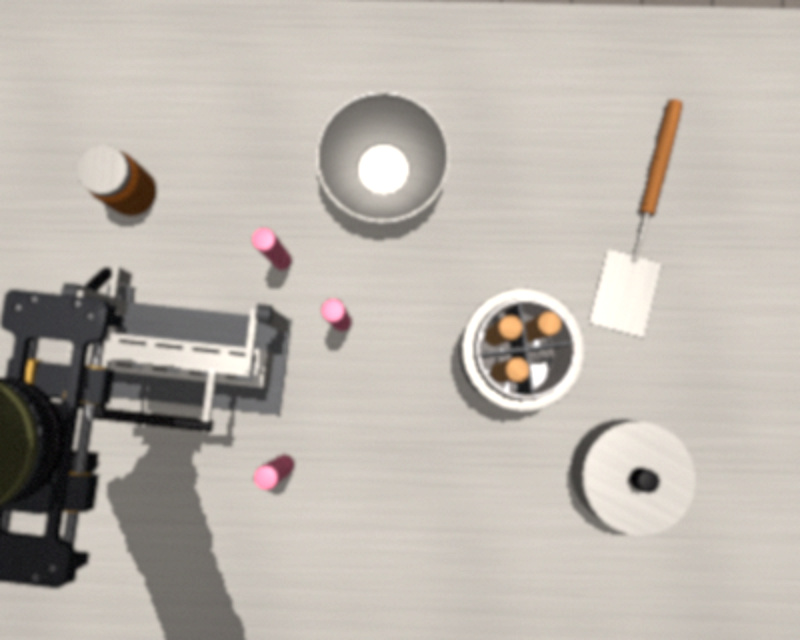

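The bar is down over the empty rack (strip at (180,355)). The cover is still at (638,478), the pestles are in place and nothing else has moved. Now measuring the bar height and the cover.

Run:
```python
from h import *
np.set_printoptions(precision=4,suppress=True)
d=np.load('s2.npz')
o=np.array([.532,.2185]); ax=np.radians(-5)
for k in 'ts':
    C=d[k].reshape(-1,3); c0=np.array([.4205,-.2657])
    for lo,hi in ((.065,.078),(.095,.12)):
        m=(np.linalg.norm(C[:,:2]-c0,axis=1)<.07)&(C[:,2]>lo)&(C[:,2]<hi); print('cover',m.sum(),cv2.minEnclosingCircle((C[m][:,:2]*1000).astype(np.float32)))
    X=(C[:,:2]-o)@[np.cos(ax),np.sin(ax)]; Y=(C[:,:2]-o)@[-np.sin(ax),np.cos(ax)]
    m=(X>-.015)&(X<.015)&(abs(Y)<.08)&(C[:,2]>.13); print('strip',m.sum(),np.median(C[m][:,2]),np.percentile(C[m][:,2],[5,95]))
    m=(abs(X+.06)<.01)&(Y>-.06)&(Y<.05)&(C[:,2]>.13)&(C[:,2]<.2); print('handle',m.sum(),np.median(C[m][:,2]))
C=np.load('s0.npz')['t'].reshape(-1,3); X=(C[:,:2]-o)@[np.cos(ax),np.sin(ax)]; Y=(C[:,:2]-o)@[-np.sin(ax),np.cos(ax)]
m=(X>-.015)&(X<.015)&(abs(Y)<.08)&(C[:,2]>.13); print('strip0',m.sum(),np.median(C[m][:,2]))
m=(abs(X+.06)<.01)&(Y>-.06)&(Y<.05)&(C[:,2]>.13)&(C[:,2]<.2); print('handle0',m.sum(),np.median(C[m][:,2]))
go([.4205,-.266,.30],-9.6)
```

```text
cover 2366 ((420.799560546875, -266.0049743652344), 59.813106536865234)
cover 123 ((420.8311767578125, -265.48675537109375), 11.72631549835205)
strip 2150 0.4362016348973324 [0.1723 0.6781]
handle 369 0.1744107893670621
cover 1154 ((420.2060546875, -267.2079772949219), 61.73139572143555)
cover 88 ((421.2427978515625, -266.6010437011719), 13.960633277893066)
strip 482 0.1752054259960813 [0.1681 0.4402]
handle 153 0.17400736194584476
strip0 868 0.17369181526708732
handle0 374 0.17456831965147018
delta tool mm [  -5.9   30.  -495.1] rotvec [ 0.002  0.08  -0.003] | n 13 row [1.0, 2.3, -38.1, 0.0001, 0.0062, -0.0002]
```

```bash
python3 -m inch '[[1,0,-20,0,0.006,0],[1,0,-38,0,0.006,0],[1,0,-38,0,0.006,0],[1,0,-38,0,0.006,0],[1,0,-38,0,0.006,0],[1,0,-38,0,0.006,0],[1,0,-38,0,0.006,0],[1,0,-38,0,0.006,0],[1,0,-38,0,0.006,0],[1,0,-38,0,0.006,0],[1,0,-38,0,0.006,0],[1,0,-38,0,0.006,0]]' 60 30 >/dev/null
python3 -m inch '[[1,0,-38,0,0.006,0],[1,0,-20,0,0.002,0],[0,0,0,0,0,0],[0,0,0,0,0,0],[0,0,0,0,0,0]]' >/dev/null
python3 - <<'E'
from h import *
say(); go([.4208,-.266,.079],-9.6)
s=snap('wrist','w11')
E
```

```text
t 45.55 tcp [ 0.4215 -0.2649  0.329 ] gp [ 0.4216 -0.2649  0.348 ] yaw -9.5 down [-0.004  0.002 -1.   ] F [-0.5 -0.4 -0.3] op 60.1 q [ 0.34  0.41  0.19  1.82 -0.09  0.92  0.41]
delta tool mm [  0.5 250.   -1.6] rotvec [-0.001  0.001 -0.004] | n 7 row [0.0, 35.7, -0.2, -0.0002, 0.0002, -0.0006]
```

View pics/w11.png

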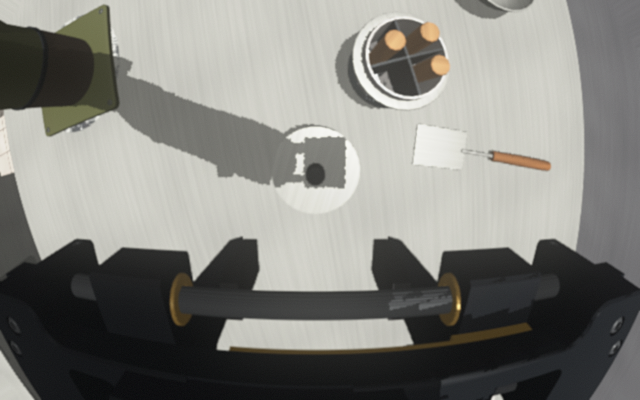

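The knob (315,174) is centred between the fingers; the spatula is clear. Descending.

```bash
python3 -m inch '[[0,25,-1,0,0,-0.004],[0,38,0,0,0,0],[0,40,0,0,0,0],[0,40,0,0,0,0],[0,40,0,0,0,0],[0,30,0,0,0,0],[0,16,0,0,0,0],[0,10,0,0,0,0],[0,8,0,0,0,0],[0,0,0,0,0,0],[0,0,0,0,0,0],[0,0,0,0,0,0]]'
python3 -c "
from h import *
say(); go([.4208,-.266,.080],-9.6)"
```

```text
clock: 46.6
tool_pos: [0.423, -0.2681, 0.0844]
eef_rot: [0.705, -0.058, 0.061, -0.704]
contact_force: [0.5, -0.1, 0.2]
opening: 0.68
t 46.6 tcp [ 0.423  -0.2681  0.0844] gp [ 0.4229 -0.2681  0.1034] yaw -9.6 down [ 0.004 -0.002 -1.   ] F [ 0.5 -0.1  0.2] op 59.9 q [ 0.43  0.8   0.07  2.07 -0.18  0.28  0.48]
delta tool mm [-2.5  4.4  1.8] rotvec [ 0.001 -0.     0.005] | n 1 row [-2.5, 4.4, 1.8, 0.0013, -0.0001, 0.0048]
```

```bash
python3 -m inch '[[-2,4,1.8,0,0,0.004],[0,0,0,0,0,0],[0,0,0,0,0,0]]' >/dev/null
python3 -m inch '[[0,0,0,0,0,0],[0,0,0,0,0,0],[0,0,0,0,0,0],[0,0,0,0,0,0],[0,0,0,0,0,0],[0,0,0,0,0,0]]' 15 30 >/dev/null
python3 -c "
from h import *
say()"
python3 -m inch '[[0,-10,0,0,0,0],[0,-20,0,0,0,0],[0,-35,0,0,0,0],[0,-40,0,0,0,0],[0,-40,0,0,0,0],[0,-40,0,0,0,0],[0,-30,0,0,0,0],[0,-15,0,0,0,0],[0,0,0,0,0,0],[0,0,0,0,0,0]]' >/dev/null
python3 -c "
from h import *
say();go([.552,-.140,.31],-9.6)"
```

```text
t 47.35 tcp [ 0.4205 -0.2658  0.0793] gp [ 0.4206 -0.2658  0.0983] yaw -9.6 down [-0.001 -0.    -1.   ] F [ 0. -0.  1.] op 22.1 q [ 0.43  0.81  0.07  2.08 -0.18  0.27  0.48]
t 48.18 tcp [ 0.4208 -0.2657  0.3103] gp [ 0.4208 -0.2656  0.3293] yaw -9.6 down [ 0.001 -0.001 -1.   ] F [0.3 0.4 0.1] op 14.6 q [ 0.34  0.43  0.2   1.86 -0.11  0.86  0.42]
delta tool mm [108.3   0.2 145.8] rotvec [ 0.001 -0.     0.001] | n 5 row [21.7, 0.0, 29.2, 0.0002, -0.0001, 0.0001]
```

The grip slipped off (opening 14.6). Looking at the cover.

Run:
```python
from h import *
s=r.snapshot('scene'); cv2.imwrite('pics/s13.png',s['img'][:,:,::-1]); snap('wrist','w12')
```

```text
(no output)
```

View pics/s13.png

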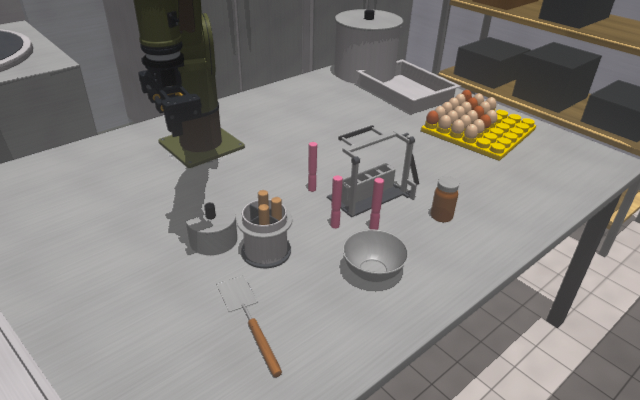

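View pics/w12.png

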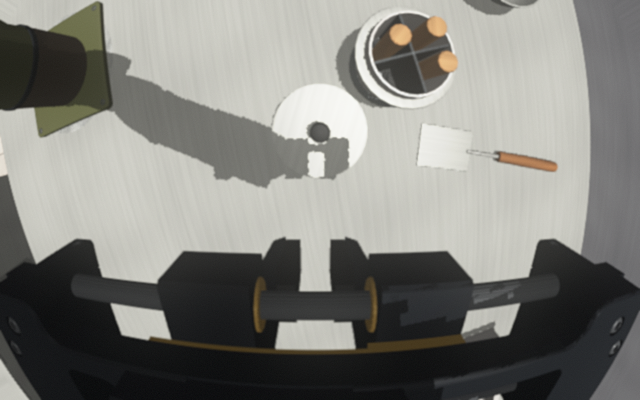

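The cover has moved a few cm towards the canister (knob at (210,210) in the scene view, (319,131) in the wrist view). It is upright and not touching anything. Re-measuring it.

```bash
cat > cov.py <<'E'
from h import *
np.set_printoptions(precision=4,suppress=True)
for n in('top','scene'):
    C=cloud(r.snapshot(n)).reshape(-1,3); c0=np.array([.43,-.235])
    m=(np.linalg.norm(C[:,:2]-c0,axis=1)<.06)&(C[:,2]>.09)&(C[:,2]<.112); k=C[m]; print('knob',m.sum(),cv2.minEnclosingCircle((k[:,:2]*1000).astype(np.float32)),k[:,2].max())
    c1=np.median(k[:,:2],0); m=(np.linalg.norm(C[:,:2]-c1,axis=1)<.066)&(C[:,2]>.064)&(C[:,2]<.078); print('cover',m.sum(),cv2.minEnclosingCircle((C[m][:,:2]*1000).astype(np.float32)),C[m][:,2].min(),C[m][:,2].max())
    m=(np.linalg.norm(C[:,:2]-[.5519,-.139],axis=1)<.053)&(C[:,2]>.112)&(C[:,2]<.128); print('rim',m.sum(),cv2.minEnclosingCircle((C[m][:,:2]*1000).astype(np.float32)))
st=r.get_state(); s=r.snapshot('wrist'); I=s['img'].max(2); D=s['range_z']; W=[]
for v in range(60,230):
    for u in range(240,400):
        if I[v,u]<80 and D[v,u]>0:
            p=fworld(s,st,u,v)
            if .098<p[2]<.115: W.append(p)
W=np.array(W); print('wrist',len(W)); 
if len(W): print(cv2.minEnclosingCircle((W[:,:2]*1000).astype(np.float32)),W[:,2].max())
say()
E
python3 cov.py
```

```text
knob 119 ((434.4276428222656, -213.77337646484375), 11.679647445678711) 0.11031607838802071
cover 2355 ((434.5664978027344, -214.84666442871094), 59.045372009277344) 0.06466513613155311 0.07712934496253532
rim 462 ((551.8237915039062, -139.40065002441406), 51.1763916015625)
knob 102 ((435.8444519042969, -214.48837280273438), 13.897543907165527) 0.10982166732108045
cover 1118 ((435.6098937988281, -215.89195251464844), 61.554534912109375) 0.06401539416908619 0.07792819581512933
rim 472 ((551.7811279296875, -140.7283172607422), 51.78041076660156)
wrist 46
((480.5119323730469, -180.16754150390625), 67.49464416503906) 0.11474058815499308
t 48.43 tcp [ 0.4201 -0.2653  0.3081] gp [ 0.4202 -0.2653  0.3271] yaw -9.6 down [-0.004  0.001 -1.   ] F [ 0.  -0.2 -0.2] op 15.1 q [ 0.34  0.44  0.19  1.86 -0.11  0.86  0.42]
```

```bash
python3 -m inch '[[0,0,0,0,0.1,0],[0,0,0,0,0.1,0],[0,0,0,0,0.1,0],[0,0,0,0,0.1,0],[0,0,0,0,0.1,0],[0,0,0,0,0.1,0],[0,0,0,0,0.1,0],[0,0,0,0,0,0],[0,0,0,0,0,0],[0,0,0,0,0,0]]' 56 40 >/dev/null
python3 - <<'E'
from h import *
say(); go([.435,-.2150,.30],-50)
E
```

```text
t 49.27 tcp [ 0.4207 -0.2656  0.3089] gp [ 0.4207 -0.2656  0.3279] yaw -49.6 down [-0.002  0.    -1.   ] F [ 0.7  0.3 -0.1] op 56.1 q [ 0.21  0.45  0.4   1.86 -0.22  0.87 -0.15]
delta tool mm [-29.2   8.8  43.7] rotvec [ 0.002  0.007 -0.002] | n 2 row [-14.6, 4.4, 21.8, 0.0009, 0.0036, -0.0008]
```

```bash
python3 -m inch '[[-14.6,0,22,0,0.005,0],[-14.6,0,22,0,0,0],[0,30,0,0,0,0],[0,40,0,0,0,0],[0,40,0,0,0,0],[0,20,0,0,0,0],[0,0,0,0,0,0],[0,0,0,0,0,0],[0,0,0,0,0,0]]' >/dev/null
python3 cov.py
python3 - <<'E'
from h import *
go([.435,-.2148,.0785],-50); snap('wrist','w13')
E
```

```text
knob 94 ((434.90411376953125, -213.6390380859375), 11.321703910827637) 0.1105709784571055
cover 1365 ((435.3486633300781, -213.92678833007812), 58.55693817138672) 0.06457672228136346 0.07633346907495675
rim 456 ((551.7322998046875, -138.92608642578125), 51.004791259765625)
knob 104 ((435.8205871582031, -215.38014221191406), 14.056878089904785) 0.11037370606965391
cover 1124 ((434.8269348144531, -215.5926055908203), 60.52501678466797) 0.06418282394455233 0.07754794485889782
rim 483 ((551.5742797851562, -140.12088012695312), 52.675331115722656)
wrist 831
((490.67852783203125, -201.6016387939453), 69.23639678955078) 0.11473124517061521
t 50.17 tcp [ 0.4365 -0.2157  0.1808] gp [ 0.4365 -0.2156  0.1998] yaw -50.0 down [ 0.002 -0.002 -1.   ] F [ 0.5 -0.3 -0.9] op 55.8 q [ 0.19  0.63  0.28  2.05 -0.34  0.51 -0.15]
delta tool mm [ -1.9 102.3  -0.7] rotvec [-0.    -0.     0.002] | n 3 row [-0.6, 34.1, -0.2, -0.0001, -0.0, 0.0008]
```

View pics/w13.png

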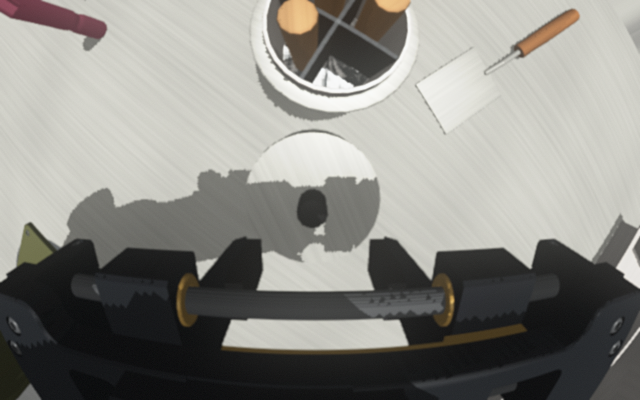

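The knob (312,207) is between the fingers, and the canister and spatula are clear. Descending.

```bash
python3 -m inch '[[-1.5,30,-0.5,0,0,0.002],[0,30,0,0,0,0],[0,20,0,0,0,0],[0,12,0,0,0,0],[0,6,0,0,0,0],[0,3,0,0,0,0],[0,0,0,0,0,0],[0,0,0,0,0,0],[0,0,0,0,0,0]]' >/dev/null
python3 -c "
from h import *
say()"
python3 cov.py | head -2
```

```text
t 50.97 tcp [ 0.4346 -0.2145  0.0792] gp [ 0.4346 -0.2145  0.0982] yaw -50.0 down [-0.001  0.    -1.   ] F [ 0.7 -1.1 -0. ] op 56.1 q [ 0.28  0.81  0.14  2.12 -0.42  0.25 -0.09]Traceback (most recent call last):
  File "cov.py", line 5, in <module>
    m=(np.linalg.norm(C[:,:2]-c0,axis=1)<.06)&(C[:,2]>.09)&(C[:,2]<.112); k=C[m]; print('knob',m.sum(),cv2.minEnclosingCircle((k[:,:2]*1000).astype(np.float32)),k[:,2].max())
                                                                                                                                                                 ~~~~~~~~~~^^
    return umr_maximum(a, axis, None, out, keepdims, initial, where)
ValueError: zero-size array to reduction operation maximum which has no identity
```

```bash
python3 -m inch '[[0,0,0,0,0,0],[0,0,0,0,0,0],[0,0,0,0,0,0],[0,0,0,0,0,0],[0,0,0,0,0,0],[0,0,0,0,0,0]]' 15 40 >/dev/null
python3 -c "
from h import *
say()"
python3 -m inch '[[0,-6,0,0,0,0],[0,-10,0,0,0,0],[0,-15,0,0,0,0],[0,0,0,0,0,0],[0,0,0,0,0,0]]' >/dev/null
python3 -c "
from h import *
say()"
```

```text
t 51.52 tcp [ 0.4341 -0.2144  0.0783] gp [ 0.4342 -0.2144  0.0973] yaw -50.0 down [-0.002  0.001 -1.   ] F [-0.5 -0.8  1.2] op 22.8 q [ 0.28  0.81  0.14  2.12 -0.42  0.25 -0.09]
t 51.93 tcp [ 0.4345 -0.2144  0.1101] gp [ 0.4346 -0.2144  0.1291] yaw -50.0 down [-0.001  0.    -1.   ] F [ 0.3  0.8 -2.2] op 22.9 q [ 0.25  0.75  0.19  2.1  -0.41  0.32 -0.1 ]
```

The cover is held (22.9 mm, about 2 N of weight). Lifting it clear and moving above the canister.

```bash
python3 -m inch '[[0,-20,0,0,0,0],[0,-35,0,0,0,0],[0,-40,0,0,0,0],[0,-40,0,0,0,0],[0,-35,0,0,0,0],[0,-20,0,0,0,0],[0,-5,0,0,0,0],[0,0,0,0,0,0],[0,0,0,0,0,0],[0,0,0,0,0,0]]' >/dev/null
python3 -c "
from h import *
say(); go([.552,-.1395,.305],-50)"
```

```text
t 52.77 tcp [ 0.4334 -0.2136  0.3023] gp [ 0.4335 -0.2137  0.3213] yaw -50.0 down [-0.007  0.003 -1.   ] F [-0.1  0.7 -1.7] op 22.9 q [ 0.09  0.45  0.42  1.91 -0.24  0.84 -0.24]
delta tool mm [ 19.4  -3.3 138.5] rotvec [ 0.003 -0.    -0.006] | n 4 row [4.9, -0.8, 34.6, 0.0008, -0.0, -0.0016]
```

```bash
python3 -m inch '[[2.4,0,17,0,0,0],[4,0,27,0,0,0],[4,0,30,0,0,0],[4,0,30,0,0,0],[3,0,22,0,0,0],[2,0,12.5,0,0,0],[0,0,0,0,0,0],[0,0,0,0,0,0],[0,0,0,0,0,0],[0,0,0,0,0,0]]' >/dev/null
python3 - <<'E'
from h import *
say(); go([.552,-.1395,.22],-50)
for n in ('scene','top'):
    P=cloud(r.snapshot(n)).reshape(-1,3); m=np.all((P>[.45,-.25,.28])&(P<[.65,-.03,.31]),1); print(n,m.sum(),cv2.minEnclosingCircle((P[m][:,:2]*1000).astype(np.float32)),np.median(P[m][:,2]))
snap('scene','s14');
E
```

```text
t 53.6 tcp [ 0.5515 -0.1417  0.3036] gp [ 0.5516 -0.1417  0.3226] yaw -50.2 down [-0.004  0.001 -1.   ] F [-0.4 -0.5 -2.1] op 22.8 q [-0.07  0.57  0.42  1.67 -0.27  0.97 -0.44]
delta tool mm [-1.1 83.6  2. ] rotvec [ 0.003 -0.003 -0.004] | n 3 row [-0.4, 27.9, 0.6, 0.001, -0.001, -0.0012]
scene 1439 ((551.76953125, -142.91009521484375), 60.69293975830078) 0.29613711387733666
top 1040 ((551.5723876953125, -141.43360900878906), 58.72505569458008) 0.29627772311644823
```

View pics/s14.png

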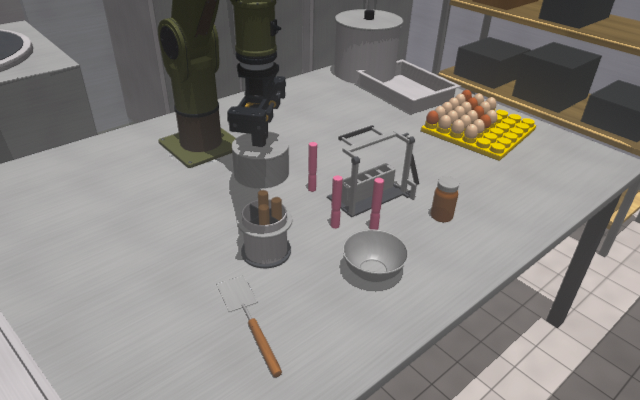

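The cover is held level above the canister. Measured against the rim in the same images it is 2.4 mm off in y. I'll correct that and lower.

```bash
python3 -m inch '[[-1.8,10,1.5,0.002,0,-0.004],[0,20,0,0,0,0],[0,20,0,0,0,0],[0,15,0,0,0,0],[0,5,0,0,0,0],[0,0,0,0,0,0],[0,0,0,0,0,0],[0,0,0,0,0,0]]' >/dev/null
python3 - <<'E'
from h import *
say(); go([.552,-.1395,.179],-50)
for n in ('scene','top'):
    P=cloud(r.snapshot(n)).reshape(-1,3); m=np.all((P>[.45,-.25,.215])&(P<[.65,-.03,.235]),1); print(n,m.sum(),cv2.minEnclosingCircle((P[m][:,:2]*1000).astype(np.float32)),np.median(P[m][:,2]))
E
```

```text
t 54.42 tcp [ 0.5539 -0.1385  0.2352] gp [ 0.5538 -0.1385  0.2542] yaw -50.0 down [ 0.004 -0.001 -1.   ] F [-0.3  0.4 -2.3] op 22.9 q [-0.05  0.65  0.37  1.76 -0.31  0.79 -0.4 ]
delta tool mm [-0.7 56.2 -2.2] rotvec [-0.002 -0.001  0.003] | n 2 row [-0.3, 28.1, -1.1, -0.001, -0.0003, 0.0017]
scene 1275 ((554.9564819335938, -139.89398193359375), 60.77796936035156) 0.2279255645367083
top 805 ((556.4608764648438, -133.0621795654297), 57.628883361816406) 0.22781657254635068
```

```bash
python3 -m inch '[[-0.8,0,-2.2,-0.002,0,0.003],[0,0,0,0,0,0],[0,0,0,0,0,0],[0,15,0,0,0,0],[0,15,0,0,0,0],[0,10,0,0,0,0],[0,6,0,0,0,0],[0,0,0,0,0,0],[0,0,0,0,0,0]]'
python3 - <<'E'
from h import *
say(); go([.552,-.1395,.179],-50)
for n in ('scene','top'):
    P=cloud(r.snapshot(n)).reshape(-1,3); m=np.all((P>[.45,-.25,.175])&(P<[.65,-.03,.195]),1); print(n,m.sum(),cv2.minEnclosingCircle((P[m][:,:2]*1000).astype(np.float32)),np.median(P[m][:,2]))
E
```

```text
clock: 55.27
tool_pos: [0.551, -0.139, 0.1881]
eef_rot: [0.641, -0.3, 0.298, -0.641]
contact_force: [0.4, 0.0, -1.6]
opening: 0.255
t 55.27 tcp [ 0.551  -0.139   0.1881] gp [ 0.551  -0.139   0.2071] yaw -50.0 down [-0.002  0.    -1.   ] F [ 0.4  0.  -1.6] op 22.4 q [-0.03  0.71  0.34  1.81 -0.35  0.69 -0.37]
delta tool mm [1.1 9.1 0.5] rotvec [ 0.001 -0.    -0.002] | n 1 row [1.1, 9.1, 0.5, 0.0014, -0.0005, -0.0016]
scene 1101 ((551.5493774414062, -139.25262451171875), 60.745540618896484) 0.18098637135374218
top 710 ((554.3170776367188, -131.9589080810547), 57.1041145324707) 0.18112811532902262
```

Free around the rim (no contact force), top at 0.181, so 10 mm to go.

```bash
python3 -m inch '[[0.8,4,0.4,0.001,0,0],[0,3,0,0,0,0],[0,2,0,0,0,0],[0,0,0,0,0,0],[0,0,0,0,0,0]]'
python3 -c "
from h import *
say()"
```

```text
clock: 55.78
tool_pos: [0.5516, -0.1391, 0.1789]
eef_rot: [-0.641, 0.3, -0.298, 0.641]
contact_force: [-0.5, 0.6, -2.5]
opening: 0.26
t 55.78 tcp [ 0.5516 -0.1391  0.1789] gp [ 0.5516 -0.1392  0.1979] yaw -50.0 down [-0.002  0.001 -1.   ] F [-0.5  0.6 -2.5] op 22.9 q [-0.02  0.72  0.33  1.81 -0.35  0.67 -0.36]
```

```bash
python3 -m inch '[[0,1,0,0,0,0],[0,1,0,0,0,0],[0,0,0,0,0,0],[0,0,0,0,0,0]]'
python3 -c "
from h import *
say()"
```

```text
clock: 56.12
tool_pos: [0.552, -0.1392, 0.1784]
eef_rot: [-0.64, 0.299, -0.299, 0.641]
contact_force: [-2.4, 1.0, 7.1]
opening: 0.264
t 56.12 tcp [ 0.552  -0.1392  0.1784] gp [ 0.552  -0.1393  0.1974] yaw -50.0 down [ 0.     0.001 -1.   ] F [-2.4  1.   7.1] op 23.2 q [-0.02  0.72  0.33  1.81 -0.35  0.67 -0.36]
```

Seated with contact at +7 N and TCP at 0.178, as calculated. Releasing and retreating.

```bash
python3 -m inch '[[0,0,0,0,0,0],[0,0,0,0,0,0],[0,0,0,0,0,0],[0,0,0,0,0,0],[0,0,0,0,0,0],[0,-15,0,0,0,0],[0,-30,0,0,0,0],[0,-40,0,0,0,0],[0,-40,0,0,0,0],[0,-30,0,0,0,0],[0,0,0,0,0,0],[0,0,0,0,0,0]]' 56 >/dev/null
python3 -m inch '[[0,0,-30,0,0,0],[0,0,-40,0,0,0],[0,0,-40,0,0,0],[0,0,-20,0,0,0],[0,0,0,0,0,0],[0,0,0,0,0,0],[0,0,0,0,0,0]]' >/dev/null
python3 - <<'E'
from h import *
np.set_printoptions(precision=4,suppress=True)
say()
d0=np.load('s0.npz')
s=r.snapshot('scene'); t=r.snapshot('top'); cv2.imwrite('pics/s15.png',s['img'][:,:,::-1])
b=np.clip(cv2.resize(t['img'][60:380,120:520],None,fx=2,fy=2)*1.6,0,255).astype(np.uint8); cv2.imwrite('pics/t3.png',b[:,:,::-1])
for n,P in (('s0',d0['s']),('t0',d0['t']),('s',cloud(s)),('t',cloud(t))):
    P=P.reshape(-1,3); m=np.all((P>[.45,-.25,.163])&(P<[.65,-.03,.18]),1); q=P[m]
    A=np.c_[q[:,:2]-q[:,:2].mean(0),np.ones(len(q))]; k=np.linalg.lstsq(A,q[:,2],rcond=None)[0]
    print(n,m.sum(),cv2.minEnclosingCircle((q[:,:2]*1000).astype(np.float32)),np.median(q[:,2]),'slope',k[:2])
    f=np.all((P>[.45,-.25,.092])&(P<[.65,-.03,.108]),1)
D=np.abs(t['img'].astype(int)-d0['ti']).max(2); print('top changed px',[(nm,int((D[a:b,c:d]>40).sum())) for nm,a,b,c,d in (('bowl',105,178,275,348),('jar',130,170,160,200),('spatula',105,230,415,465))])
E
```

```text
t 57.7 tcp [ 0.4528 -0.2216  0.3311] gp [ 0.4528 -0.2217  0.3501] yaw -49.9 down [-0.002  0.002 -1.   ] F [ 0.2  0.5 -0.2] op 56.1 q [ 0.08  0.44  0.44  1.81 -0.23  0.94 -0.25]
s0 1276 ((550.0582885742188, -141.35105895996094), 62.32476806640625) 0.1712810984198197 slope [-0.0127  0.0127]
t0 2828 ((551.9005126953125, -139.058349609375), 59.151893615722656) 0.1709352481417672 slope [ 0.0008 -0.0006]
s 1273 ((551.93994140625, -138.56141662597656), 61.562965393066406) 0.17123256938369336 slope [-0.0137  0.0127]
t 2815 ((551.938720703125, -139.2977294921875), 59.13134002685547) 0.17093618198344063 slope [ 0.0007 -0.0016]
top changed px [('bowl', 0), ('jar', 0), ('spatula', 0)]
```

View pics/s15.png

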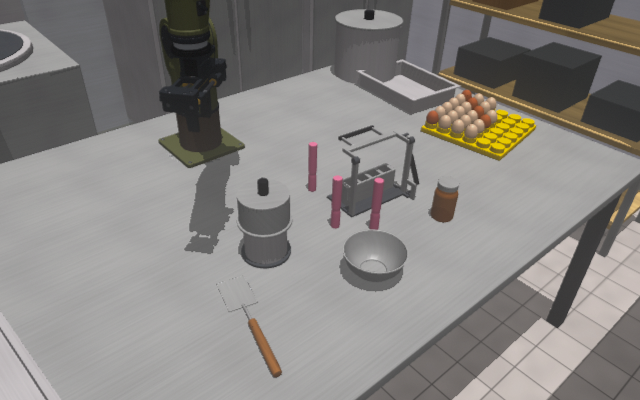

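View pics/t3.png

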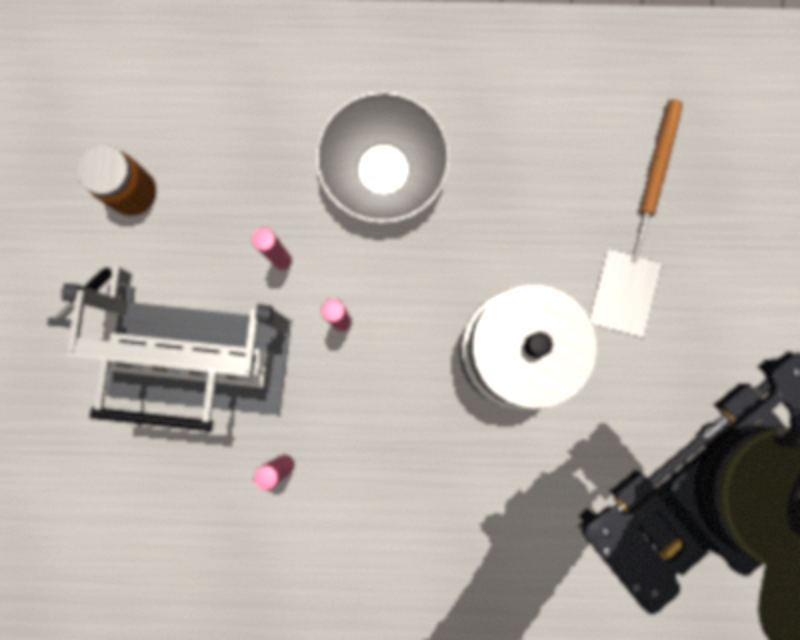

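The cover at (535,347) sits level and at its original height and centre. The bar is down, the rack is empty, and the bowl, jar, spatula and pink look-alikes have not moved. Handing in.

```bash
python3 -c "
from h import *
print(r.finish_job())"
```

```text
the job is handed in; nothing more can be done
None
```

The job is done and handed in at about 58 s. No verdict was reported.

- **Pestles:** only three were present. The pocket at y = -60 (pestle1's) was empty. Pestles 2, 3 and 4 each went foot-down into their own compartment, and the pictures before covering showed all three upright there.
- **Cover:** it went to the counter first and was refitted last. During my first attempt to regrip the cover, it moved about 5 cm towards the canister and that grip missed. I can't say whether it was the announced knock or my closing fingers. I re-measured, regripped and seated it. It is level, with its top at 0.171 m as at the start and its centre within 1 mm of the original.
- **Bar:** it was swung open to its stop, where it stayed by itself, and swung down again once the rack was empty. Its handle height was 0.1744 m against 0.1746 m at the start.
- **Everything else:** the top view showed zero changed pixels around the bowl, jar and spatula. The pink look-alikes stand where they were, judging by eye.
- **Forces:** the largest wrist force I saw was about 22 N, while the bar was being swung open. I only read it at the end of each move.

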